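# Charge the mill jar with the washed grinding balls

## Robot

A 7-joint arm with a two-finger parallel gripper is mounted at the origin on the work surface. World frame = base frame: x ahead of the robot, y to its left, z up, the work surface at z = 0. Lengths are in m, angles in rad, forces in N, time in s.
With the tool pointing down it reaches from about 0.425 to 0.825 m from the base axis. Payload 3.6 kg.
Tool frame: the origin (TCP) lies midway between the tips of the shut fingers; the grasp point (between the pads) lies 19 mm behind it; z points along the fingers, y is the direction in which the jaws open and shut (so a half turn about z gives the same grasp; the last joint's range is limited). The gripper opens to 93 mm and grips with 3 to 60 N. Pads are 15 mm wide; open, the fingers measure 128 mm over their backs; the gripper's body (75 mm by 188 mm) begins 65 mm behind the grasp point.
Start: joints at [1.21, 0.615, -0.013, 1.423, 0.008, 1.103, -0.04], TCP at [0.213, -0.614, 0.219] pointing down, gripper open.
Joint ranges: [-3.12, 3.12], [-0.3, 2.06], [-1.34, 1.32], [0.26, 2.42], [-1.36, 4.5], [0.01, 1.98], [-2.84, 2.84]. Speed limits (rad/s): [2.79, 2.79, 3.14, 3.14, 3.14, 3.14, 3.14].

## Interface

Orientations are given as [roll, pitch, yaw] about the fixed x, y, z axes, in that order (R = Rz(yaw) Ry(pitch) Rx(roll)).
In Python, from workcell import r gives the robot as it stands.
- The arm moves only by the tool drive_tool, never from a script. Its argument "series" is text: rows parted by semicolons, each of 6 numbers parted by spaces: the shift along the world's x, y, z in m, then the turn, a rotation vector about the world's x, y, z in degrees. A call has 1 to 10 rows; each row is the pose to reach, as a shift and turn from the pose commanded when the call began; what a row does not reach only later rows make up. A row lasts 1/12 s, in which the tool goes at most 41.7 mm and 7.16 degrees, less where a joint would pass 70% of its speed; a pose out of reach is approached as far as the arm can. A call with a gripper value outside its range is refused whole. "fingers" is the gripper command: -1 is fully open, 1 is shut, values between are in proportion, set as the call begins (left out, the last holds). The fingers move at their own pace and stop on an object; "grip_force" is the grip in N (left out, the last holds). Time passes only in rows, so rows that repeat a pose let the fingers close. It gives the time, the measured TCP pose, the force and the opening at its end, in the units of the state.
- r.read_state(): the state, without advancing time (a new reading comes with each control period).
- r.capture(name): name is "scene" or "top" or "wrist"; returns a dict with "image" (384x512x3 uint8, red, green, blue), "fx", "fy", "cx", "cy" (pixels), "rvec" (rotation vector, rad) and "tvec" (3), from world to camera coordinates, as OpenCV has them; the wrist camera has in their place "tool_from_camera" (4x4, takes a point from camera to tool coordinates, whose origin is the TCP and whose axes are the flange's). Camera axes: x right, y down, z forward; pixel columns grow to the right and rows downward; lengths in m; the calibration is good to about 2 mm. A picture is of the moment at which its call begins: read the wrist's pose just before it. There is no depth.
- r.sign_off(): hands the job in, once; it reports no verdict.
The state is a dict: "clock": time; "qpos": joint angles; "qd": joint speeds; "effort": joint torques, N m; "tool_pos": TCP position; "tool_rot": TCP orientation; "contact_force": force on the tool from outside, world axes, zero at the start; "moment": the same for the moment, N m; "width": opening from 0.0 (shut) to 1.0 (fully open).
Only numpy, scipy, OpenCV 4.12 (cv2) and the standard library are available. Lean on these libraries where they do the work, as an engineer would, in place of code of your own. Each camera call takes 0.05 s, during which the arm holds its last target.

## Task

Charge the mill jar on the potter's bench: with the scoop, never with your fingers, move every grinding ball from the draining tray into the jar. Then put the lid on the jar and press it down until it is fully home on its rubber seal. Leave the scoop back in its rest, lying flat in the dish, and leave the mug, the glaze pot and the bowl alone.

Things in the scene. Friction and masses are not known exactly. Their poses are not given: they have to be found in the camera images.
- tray: Grey plastic draining tray, fixed, 270 x 135 mm over the rim, open at the top. Origin: bench level, near the middle; +x along its length to the far end, z up. Inside 115 mm wide (y -57.5 to +57.5), sides upright, 50 mm high. Flat smooth floor, 3 mm above the bench, from x = -75 to +90; far end slopes up at 45 degrees to 50 mm at x = +137; near end slopes up at 30 degrees to 30 mm at x = -122.
- jar: White porcelain mill jar, very heavy, does not move; round, upright, 132 mm outside diameter, rim 115 mm above the bench, inside 112 mm wide, inner floor 8 mm above the bench. Origin: centre of its underside, z up.
- jar_mouth (a point): Centre of the jar's mouth at the height of the porcelain rim (115 mm). On the rim lies a black rubber seal ring, 129 mm outside, 104 mm clear inside, that stands 6 mm proud of the rim (top 121 mm above the bench).
- seal (a joint): How far the rubber seal is pressed down: 0 = standing 6 mm proud of the rim, 0.006 = flat on the rim. It resists with about 14 N, which the lid's weight alone does not overcome, and stays where it has been pressed to.
- lid: Loose white porcelain lid of the jar, about 0.22 kg, lying knob up on the bench. Origin: centre of its underside, z up. From below: a plug 94 mm in diameter and 14 mm deep, a flange 126 mm in diameter from 14 to 22 mm, the knob from 22 to 50 mm. Put on the jar it first rests on the seal, origin 107 mm above the bench; fully home the flange is on the rim and the origin at 101 mm.
- lid_knob (a point): Centre of the flat top of the lid's round knob, 50 mm above the lid's underside; the knob is 33 mm in diameter and stands 28 mm above the flange.
- rest: Scoop rest: dark steel dish fixed to the bench, 112 x 90 mm outside, 20 mm high, walls 3 mm, inner floor 106 x 84 mm and 3 mm above the bench. Origin: bench level under its middle, x along its length, z up. The scoop's head lies flat in it.
- scoop: Loose aluminium scoop, about 0.13 kg, at the start flat in the rest, handle end towards the rest's -x. Origin: centre of the head's underside; +x to the open front lip, z up. Head 92 mm long (x -46 to +46), 70 mm wide, 65 mm inside; floor 2 mm thick; back wall 38 mm high; side walls 36 mm high, from x = +10 sloping down to 4 mm at the lip.
- scoop_lip (a point): Middle of the scoop's front lip, on the underside (46 mm ahead of the scoop's origin). Axes as the scoop's.
- scoop_grip (a point): Point on the middle of the handle bar, x = -88, z = 56 mm from the scoop's origin. Black hollow plastic bar: flat sides, 16 mm wide (y), 20 mm deep, rising backwards at 30 degrees from the back wall (x = -46, z = 32) to its end (x = -138, z = 85). Pinch the flat sides, fingers closing along the scoop's y. Axes as the scoop's.
- ball0: White ceramic grinding ball, 25 mm in diameter, 30 g, rolls freely; origin at its centre. 4 to 8 of the balls are present, all in the tray at the start.
- ball1: White ceramic grinding ball, 25 mm in diameter, 30 g, rolls freely; origin at its centre. 4 to 8 of the balls are present, all in the tray at the start.
- ball2: White ceramic grinding ball, 25 mm in diameter, 30 g, rolls freely; origin at its centre. 4 to 8 of the balls are present, all in the tray at the start.
- ball3: White ceramic grinding ball, 25 mm in diameter, 30 g, rolls freely; origin at its centre. 4 to 8 of the balls are present, all in the tray at the start.
- ball4: White ceramic grinding ball, 25 mm in diameter, 30 g, rolls freely; origin at its centre. 4 to 8 of the balls are present, all in the tray at the start.
- ball5: White ceramic grinding ball, 25 mm in diameter, 30 g, rolls freely; origin at its centre. 4 to 8 of the balls are present, all in the tray at the start.
- ball6: White ceramic grinding ball, 25 mm in diameter, 30 g, rolls freely; origin at its centre. 4 to 8 of the balls are present, all in the tray at the start.
- ball7: White ceramic grinding ball, 25 mm in diameter, 30 g, rolls freely; origin at its centre. 4 to 8 of the balls are present, all in the tray at the start.
- mug: Bystander: terracotta mug, 76 mm wide, 85 mm high, origin under its middle.
- pot: Bystander: closed glaze pot, 72 mm wide, 80 mm high, origin under its middle.
- bowl: Bystander: small white bowl, 110 mm wide, 50 mm high, origin under its middle.
Not all that is in view belongs to the job. Leave any purple look-alike of the lid alone. What is shaped like the scoop but brown is not meant.

How it is judged:
On the way, in this order (a step that is already met when the one before it is completed fails the run):
1. every ball is in the jar (horizontal distance between each of ball0, ball1, ball2, ball3, ball4, ball5, ball6, ball7 and jar below 0.056 m and z of each of ball0, ball1, ball2, ball3, ball4, ball5, ball6, ball7 in the frame of jar below 0.085 m), for 0.3 s.
2. the lid is on the jar and pressed fully home (horizontal distance between lid and jar below 0.01 m and z of lid in the frame of jar below 0.103 m and angle between lid's own z axis and vertical below 0.05 rad), for 0.2 s.
At the end, for the whole second after the job is handed in: Every ball present is in the jar, below 85 mm; the lid is centred within 10 mm, level, flange within 2 mm of the rim, seal pressed at least 4 mm; the scoop lies flat in its rest, within 5 mm of its floor and 16 mm of its middle, tilted under 0.1 rad; all released and still (all of step 1 and all of step 2 and value of joint seal above 0.004 m and z of scoop in the frame of rest below 0.008 m and horizontal distance between scoop and rest below 0.016 m and angle between scoop's own z axis and vertical below 0.1 rad and linear speed of each of scoop, lid below 0.02 m/s); the robot touches nothing.
It fails at once if the fingers touch a ball (contact force between the fingers and ball0 above 1 N or contact force between the fingers and ball1 above 1 N or contact force between the fingers and ball2 above 1 N or contact force between the fingers and ball3 above 1 N or contact force between the fingers and ball4 above 1 N or contact force between the fingers and ball5 above 1 N or contact force between the fingers and ball6 above 1 N or contact force between the fingers and ball7 above 1 N).
It fails at once if the mug, the glaze pot or the bowl is disturbed (moved over 30 mm) (distance of any of mug, pot, bowl from where it was at the start of the episode above 0.03 m).
Of ball0, ball1, ball2, ball3, ball4, ball5, ball6, ball7 only 4 to 8 are there at a start; the rules pass over those that are not, and their reading is None.
At some moment in a run one of lid may be knocked a few centimetres aside while the robot is not near it.
It also fails if it takes over 208 s, if anything falls off the work surface, if the arm or the gripper's body presses on something with over 40 N, if the wrist force passes 120 N, or if a joint passes its speed limit or range.

## Working session

There is one attempt and no reset: what is moved stays moved. The work goes in short steps, Python scripts to look and compute and a tool call to move; the robot and the scene stay as the last step left them, time stands still between calls to the robot, and variables do not carry over. Pictures are saved under pics/ and viewed, and the job is handed in when it is done.

Besides the shell and the picture viewer there is one more tool, called after ">>>" as a command line: name --argument value ..., lists and objects as JSON in quotes. drive_tool: Moves the arm, as the interface text tells. Its arguments: {"type":"object","properties":{"series":{"type":"string"},"fingers":{"type":"number"},"grip_force":{"type":"number"}},"required":["series"]}

```bash
ls; mkdir -p pics; python3 - <<'E'
from workcell import r
import cv2
print(r.read_state())
for n in ["scene","top","wrist"]:
    c=r.capture(n); cv2.imwrite(f"pics/{n}0.png",c["image"][:,:,::-1])
    print(n,{k:v for k,v in c.items() if k!="image"})
E
```

```text
pics
{'clock': 0.0, 'qpos': array([ 1.21053377,  0.61593179, -0.01262451,  1.42490113,  0.00811359,
        1.10338968, -0.04041615]), 'qd': array([-7.38433582e-05,  5.40597106e-04,  1.89063108e-03, -1.04690176e-03,
        1.94888207e-04, -1.30359055e-03,  2.56977866e-04]), 'effort': array([-2.17262968e-04, -4.58929467e+01,  2.08528577e-01, -1.65743101e+01,
       -6.11897721e-02,  2.04738427e-02,  2.37697159e-04]), 'tool_pos': array([ 0.21268859, -0.61337628,  0.21747226]), 'tool_rot': array([-3.13901349e+00,  4.48139337e-05,  3.33825792e-01]), 'contact_force': array([ 0.3519473 ,  0.00250804, -0.37997737]), 'moment': array([ 0.01016641, -0.00908236,  0.01819784]), 'width': 1.0028415726159496}
scene {'fx': 430.27380921207737, 'fy': 430.27380921207737, 'cx': 253.89475974221872, 'cy': 191.52801916276977, 'rvec': array([ 0.85289034,  2.3500989 , -1.28771773]), 'tvec': array([ 0.41200491, -0.08396803,  1.4440921 ])}
top {'fx': 354.5672824142788, 'fy': 354.5672824142788, 'cx': 256.42001381434443, 'cy': 190.58049286193335, 'rvec': array([ 2.11220366, -2.16697769,  0.13891633]), 'tvec': array([-0.01967976,  0.54261494,  1.02630455])}
wrist {'fx': 303.6841926887365, 'fy': 303.6841926887365, 'cx': 251.89657999136242, 'cy': 193.1322165459443, 'tool_from_camera': array([[ 4.07430894e-04, -9.63175233e-01, -2.68874142e-01,
         7.48817590e-02],
       [ 9.99999854e-01,  2.96764761e-04,  4.52235255e-04,
         2.05360440e-04],
       [-3.55789427e-04, -2.68874287e-01,  9.63175213e-01,
        -1.66812466e-01],
       [ 0.00000000e+00,  0.00000000e+00,  0.00000000e+00,
         1.00000000e+00]])}
```

View pics/scene0.png

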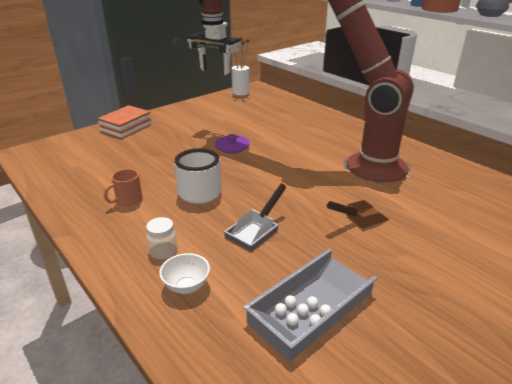

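View pics/top0.png

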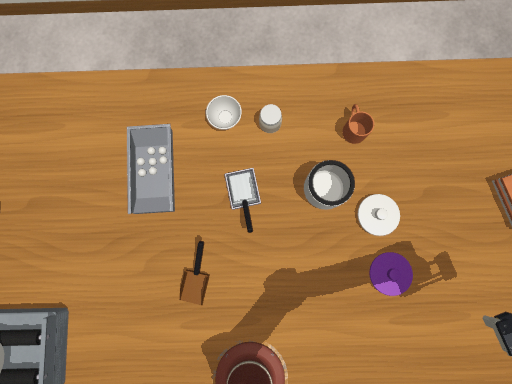

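View pics/wrist0.png

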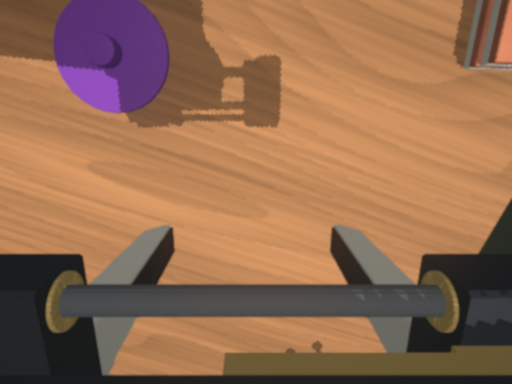

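```bash
cat > h.py <<'E'
import numpy as np, cv2
from scipy.spatial.transform import Rotation as Ro
from workcell import r
def cam(n):
    s=r.read_state(); c=r.capture(n)
    K=np.array([[c["fx"],0,c["cx"]],[0,c["fy"],c["cy"]],[0,0,1.]])
    if n=="wrist":
        T=np.eye(4);T[:3,:3]=Ro.from_euler('xyz',s["tool_rot"]).as_matrix();T[:3,3]=s["tool_pos"]
        W=T@c["tool_from_camera"]; R=W[:3,:3].T; t=-R@W[:3,3]
    else:
        R=cv2.Rodrigues(c["rvec"])[0]; t=np.array(c["tvec"])
    return dict(im=np.ascontiguousarray(c["image"][:,:,::-1]),K=K,R=R,t=t,o=-R.T@t)
def ray(c,p):
    p=np.atleast_2d(np.array(p,float)); q=np.c_[p,np.ones(len(p))]@np.linalg.inv(c["K"]).T
    d=q@c["R"]; return d/np.linalg.norm(d,axis=1,keepdims=True)
def onz(c,p,z):
    d=ray(c,p); return c["o"]+d*((z-c["o"][2])/d[:,2])[:,None]
def tri(c1,p1,c2,p2):
    d1=ray(c1,p1)[0];d2=ray(c2,p2)[0]
    A=np.c_[d1,-d2]; s=np.linalg.lstsq(A,c2["o"]-c1["o"],rcond=None)[0]
    a=c1["o"]+s[0]*d1;b=c2["o"]+s[1]*d2
    return (a+b)/2,np.linalg.norm(a-b)
def proj(c,P):
    q=(np.atleast_2d(P)@c["R"].T+c["t"])@c["K"].T; return q[:,:2]/q[:,2:]
def crop(c,x0,y0,x1,y1,f,name):
    cv2.imwrite(f"pics/{name}.png",cv2.resize(c["im"][y0:y1,x0:x1],None,fx=f,fy=f,interpolation=cv2.INTER_CUBIC))
E
python3 - <<'E'
from h import *
t=cam("top"); s=cam("scene")
crop(t,110,80,310,240,4,"t1"); crop(s,220,170,400,350,3.3,"s1"); crop(t,290,90,450,240,4,"t2")
print(t["o"],s["o"])
for n,p,z in [("tray TL",(127,126),.05),("traycorner",(171,125),.05),("BL",(130,213),.03),("BR",(174,211),.03),("jar",(330,184),.12),("lid",(379,214),.02),("rest",(243,188),.02),("hand",(249,229),.08),("bowl",(224,112),.05),("pot",(270,115),.08),("mug",(359,125),.085)]:
    print(n,onz(t,p,z).round(3))
E
```

```text
[ 0.38860834 -0.04714468  1.09310577] [1.12572411 0.70424106 0.70639254]
tray TL [[0.751 0.359 0.05 ]]
traycorner [[0.751 0.223 0.05 ]]
BL [[0.485 0.35  0.03 ]]
BR [[0.488 0.217 0.03 ]]
jar [[ 0.543 -0.239  0.12 ]]
lid [[ 0.464 -0.401  0.02 ]]
rest [[0.554 0.008 0.02 ]]
hand [[ 0.426 -0.01   0.08 ]]
bowl [[0.787 0.06  0.05 ]]
pot [[ 0.762 -0.08   0.08 ]]
mug [[ 0.722 -0.34   0.085]]
```

View pics/t1.png

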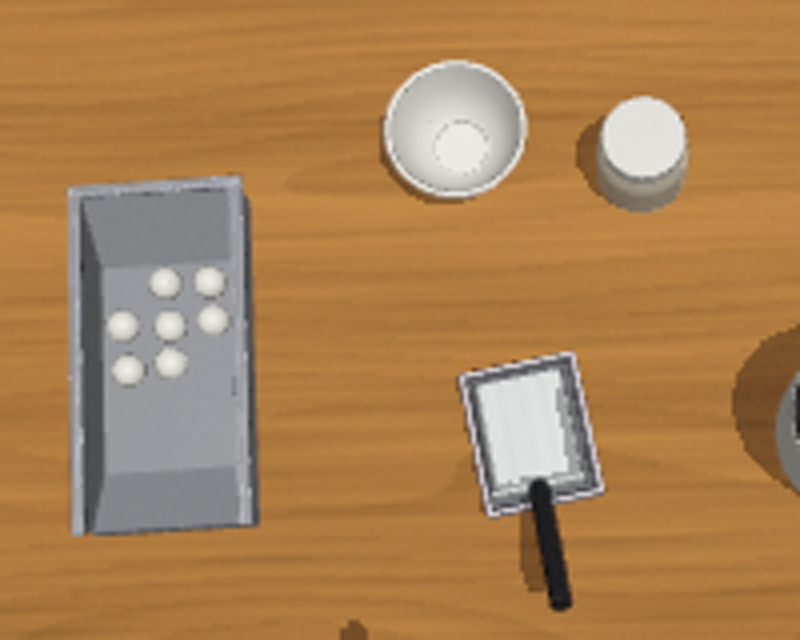

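View pics/s1.png

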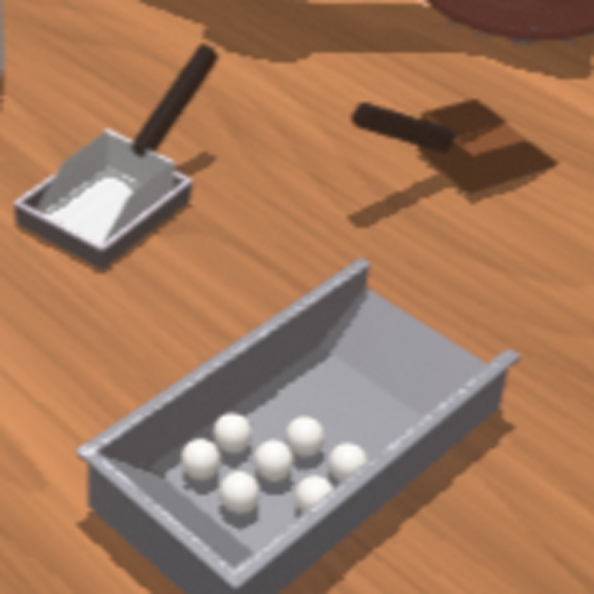

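View pics/t2.png

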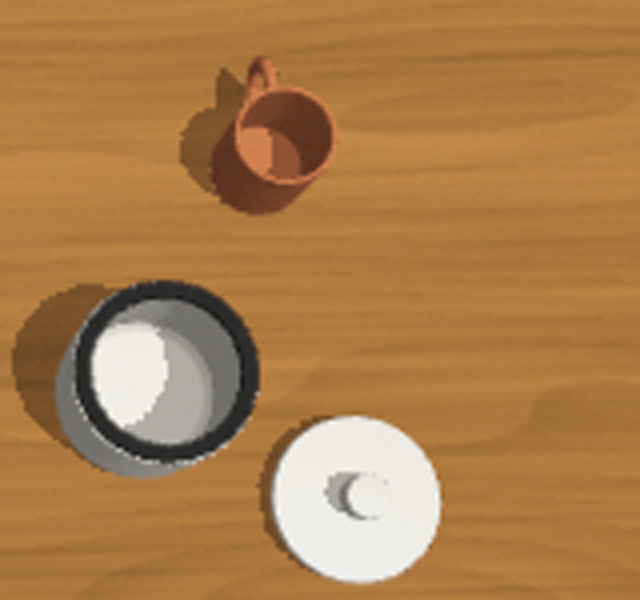

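```bash
cat > meas.py <<'E'
from h import *
def blobs(m,amin):
    n,l,st,ce=cv2.connectedComponentsWithStats(m.astype(np.uint8)); return [(st[i,4],ce[i].round(1),st[i,:4]) for i in range(1,n) if st[i,4]>=amin],l
t=cam("top"); s=cam("scene")
def hsv(c): return cv2.cvtColor(c["im"],cv2.COLOR_BGR2HSV)
H=hsv(t)
dark=(H[...,2]<55)
for nm,(x0,y0,x1,y1) in dict(handle=(235,195,260,235),ring=(295,150,365,215)).items():
    m=np.zeros_like(dark); m[y0:y1,x0:x1]=dark[y0:y1,x0:x1]
    b,l=blobs(m,30); print(nm,b)
    for i,bb in enumerate(b):pass
    k=max(range(1,l.max()+1),key=lambda i:(l==i).sum())
    cs=cv2.findContours((l==k).astype(np.uint8),cv2.RETR_EXTERNAL,cv2.CHAIN_APPROX_NONE)[0][0]
    print(cv2.fitEllipse(cs) if nm=="ring" else cv2.minAreaRect(cs))
    if nm=="ring":
        e=cv2.fitEllipse(cs); print("jar at .121",onz(t,e[0],.121))
Hs=hsv(s); ds=Hs[...,2]<50
m=np.zeros_like(ds); m[180:225,255:290]=ds[180:225,255:290]; b,l=blobs(m,20); print("sc handle",b)
m=np.zeros_like(ds); m[145:205,170:225]=ds[145:205,170:225]; b,l=blobs(m,20); print("sc ring",b)
w=(H[...,1]<40)&(H[...,2]>150); b,l=blobs(w,40)
print("white top",[x for x in b if x[1][1]>85])
# lid
m=np.zeros_like(w); m[185:245,350:410]=w[185:245,350:410]
cs=max(cv2.findContours(m.astype(np.uint8),cv2.RETR_EXTERNAL,cv2.CHAIN_APPROX_NONE)[0],key=len)
e=cv2.fitEllipse(cs);print("lid",e,onz(t,e[0],.022))
E
python3 meas.py
```

```text
handle [(np.int32(150), array([246.9, 215.5]), array([242, 200,  11,  32], dtype=int32))]
((246.75588989257812, 215.63290405273438), (31.747787475585938, 5.27371883392334), 79.87532806396484)
ring [(np.int32(446), array([331.6, 182.2]), array([309, 161,  45,  44], dtype=int32))]
((330.9249267578125, 182.58506774902344), (43.1507682800293, 44.474273681640625), 114.7484359741211)
jar at .121 [[ 0.5468478  -0.24150862  0.121     ]]
sc handle []
sc ring []
white top [(np.int32(927), array([223.2, 111.8]), array([206,  95,  35,  34], dtype=int32)), (np.int32(356), array([270.7, 114.9]), array([260, 104,  22,  24], dtype=int32)), (np.int32(2159), array([151.4, 169.1]), array([127, 124,  46,  90], dtype=int32)), (np.int32(50), array([255.6, 188.7]), array([249, 168,  12,  37], dtype=int32)), (np.int32(701), array([327.2, 185.3]), array([313, 170,  30,  31], dtype=int32)), (np.int32(55), array([229.8, 189.7]), array([225, 172,  16,  37], dtype=int32)), (np.int32(594), array([241.7, 187.3]), array([229, 172,  27,  32], dtype=int32)), (np.int32(1340), array([378.6, 214.4]), array([358, 194,  42,  42], dtype=int32)), (np.int32(893), array([ 26.9, 337.1]), array([  0, 314,  48,  60], dtype=int32))]
lid ((378.560791015625, 214.4033966064453), (39.785987854003906, 41.775184631347656), 126.70137023925781) [[ 0.46221479 -0.39870149  0.022     ]]
```

```bash
python3 - <<'E'
from h import *
t=cam("top");s=cam("scene")
q=np.array([(460,377),(574,353),(605,492),(490,516)])/4+[110,80]
P=onz(t,q,.02); print(P.round(4), P.mean(0)); 
d=(P[0]-P[3]+P[1]-P[2]); print("yaw",np.degrees(np.arctan2(d[1],d[0])),np.linalg.norm(P[0]-P[3]),np.linalg.norm(P[0]-P[1]))
e=[(560,603),(541,482)] # handle end, start
E_=np.array(e)/4+[110,80]
print("handle",onz(t,E_[0],.090),onz(t,E_[1],.042))
# scene handle end (208,52)/3.3
print("tri end",tri(t,E_[0],s,np.array([207,55])/3.3+[220,170]))
print("tri base",tri(t,E_[1],s,np.array([143,148])/3.3+[220,170]))
# tray
q=np.array([(68,187),(241,177),(256,523),(74,534)])/4+[110,80]
P=onz(t,q,.05); print(P.round(4),P.mean(0)); d=(P[0]-P[3]+P[1]-P[2]); print("tray yaw",np.degrees(np.arctan2(d[1],d[0])),np.linalg.norm(P[0]-P[3]),np.linalg.norm(P[0]-P[1]))
b=np.array([(166,283),(209,281),(123,325),(170,325),(212,320),(128,370),(171,362)])/4+[110,80]
print(onz(t,b,.0155).round(3))
E
```

```text
[[ 0.5982  0.0623  0.02  ]
 [ 0.6146 -0.026   0.02  ]
 [ 0.5061 -0.0471  0.02  ]
 [ 0.4901  0.0407  0.02  ]] [0.55224212 0.00749289 0.02      ]
yaw 11.141135267452881 0.1101992026487297 0.0898283545667271
handle [[ 0.42082372 -0.01337147  0.09      ]] [[5.12474859e-01 4.68678001e-04 4.20000000e-02]]
tri end (array([ 0.4215809 , -0.01360156,  0.08214982]), np.float64(0.0014135331293970983))
tri base (array([0.51070491, 0.0028374 , 0.0375206 ]), np.float64(0.006305985397755762))
[[0.7491 0.3589 0.05  ]
 [0.753  0.2257 0.05  ]
 [0.4866 0.2117 0.05  ]
 [0.4819 0.3469 0.05  ]] [0.61763783 0.28580221 0.05      ]
tray yaw 2.7879071963756306 0.2674481996350624 0.13335030000211348
[[0.68  0.293 0.016]
 [0.681 0.259 0.016]
 [0.648 0.326 0.016]
 [0.647 0.289 0.016]
 [0.65  0.256 0.016]
 [0.612 0.321 0.016]
 [0.617 0.288 0.016]]
```

>>> drive_tool --series "0.02 0.04 0 0 0 0; 0.035 0.08 0 0 0 -1; 0.05 0.12 0 0 0 -2; 0.065 0.155 0 0 0 -3; 0.08 0.19 0 0 0 -4; 0.095 0.225 0 0 0 -5; 0.11 0.26 0 0 0 -6; 0.125 0.295 0 0 0 -7; 0.14 0.33 0 0 0 -8; 0.155 0.365 0 0 0 -9" --fingers -1

```text
clock: 1.28
tool_pos: [0.3685, -0.2474, 0.219]
tool_rot: [3.141, -0.001, 0.176]
contact_force: [1.0, 0.8, -0.4]
width: 0.999
```

>>> drive_tool --series "0.015 0.04 -0.005 0 0 0; 0.03 0.08 -0.01 0 0 0; 0.045 0.115 -0.015 0 0 0; 0.06 0.15 -0.02 0 0 0; 0.075 0.185 -0.025 0 0 0; 0.09 0.215 -0.03 0 0 0; 0.1 0.24 -0.03 0 0 0; 0.1 0.24 -0.03 0 0 0"

```text
clock: 1.95
tool_pos: [0.4702, -0.002, 0.1888]
tool_rot: [-3.138, -0.003, 0.187]
contact_force: [0.8, 0.2, -0.1]
width: 0.999
```

```bash
python3 - <<'E'
from h import *
print(r.read_state()["tool_pos"],r.read_state()["tool_rot"],r.read_state()["qpos"])
w=cam("wrist"); cv2.imwrite("pics/w1.png",w["im"])
np.savez("w1.npz",**w)
E
```

```text
[ 0.4702162  -0.00203654  0.18878382] [-3.13792807 -0.00338351  0.18749042] [ 0.05550036  0.37957269 -0.12957161  1.96410488  0.06120515  0.79882715
 -1.49082805]
```

View pics/w1.png

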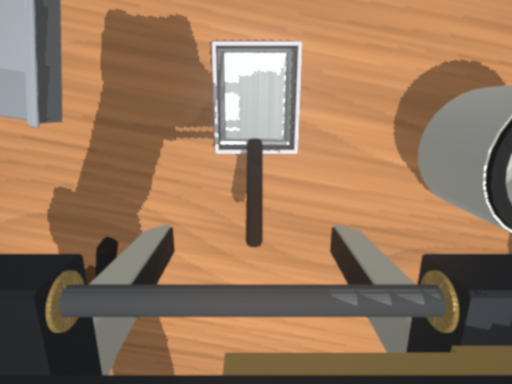

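```bash
python3 - <<'E'
from h import *
w=dict(np.load("w1.npz")); t=cam("top")
e=np.array([560,603])/4+[110,80]
print("end",tri(w,(253.5,242),t,e))
print("rest", onz(w,[(212,41),(302,41),(299,154),(217,154)],.02), onz(w,[(212,41),(302,41),(299,154),(217,154)],.02).mean(0))
for z in (.06,.07): print(onz(w,[(254,195)],z))
a,b=onz(w,[(254.5,145)],.045)[0],onz(w,[(253.5,242)],.09)[0]; print(a,b,np.degrees(np.arctan2(*(a-b)[1::-1])))
E
```

```text
end (array([ 0.42102853, -0.01300532,  0.08268387]), np.float64(0.0002470372386584885))
rest [[ 0.60108653  0.06411674  0.02      ]
 [ 0.61797358 -0.02500936  0.02      ]
 [ 0.50625433 -0.04795722  0.02      ]
 [ 0.48924552  0.04126233  0.02      ]] [0.55363999 0.00810312 0.02      ]
[[ 0.461637   -0.00565527  0.06      ]]
[[ 0.46440086 -0.00509018  0.07      ]]
[0.50948551 0.00296522 0.045     ] [ 0.42427537 -0.01224446  0.09      ] 10.120491469874331
```

>>> drive_tool --series "-0.005 -0.001 -0.02 1.2 -6.6 0; -0.01 -0.003 -0.04 2.3 -13.1 0; -0.015 -0.005 -0.06 3.5 -19.7 0; -0.02 -0.006 -0.073 3.5 -19.7 0; -0.02 -0.006 -0.073 3.5 -19.7 0; -0.02 -0.006 -0.073 3.5 -19.7 0"

```text
clock: 2.55
tool_pos: [0.4436, -0.0176, 0.1139]
tool_rot: [3.142, -0.342, 0.172]
contact_force: [-0.7, 0.5, -0.4]
width: 0.999
```

```bash
cat > st.py <<'E'
from h import *
s=r.read_state()
R=Ro.from_euler('xyz',s["tool_rot"]).as_matrix()
print("clock",s["clock"],"tcp",s["tool_pos"].round(4),"z",R[:,2].round(3),"y",R[:,1].round(3),"grasp",(s["tool_pos"]-.019*R[:,2]).round(4))
print("F",s["contact_force"].round(1),"M",s["moment"].round(2),"w",round(s["width"]*93,1),"q",s["qpos"].round(2))
E
python3 st.py; python3 - <<'E'
from h import *
w=cam("wrist"); cv2.imwrite("pics/w2.png",w["im"])
E
```

```text
clock 2.55 tcp [ 0.4436 -0.0176  0.1139] z [ 0.331  0.057 -0.942] y [ 0.171 -0.985  0.   ] grasp [ 0.4373 -0.0187  0.1318]
F [-0.7  0.5 -0.4] M [-0.04  0.3   0.05] w 92.9 q [ 0.17  0.4  -0.17  2.39  0.04  0.02 -1.42]
```

View pics/w2.png

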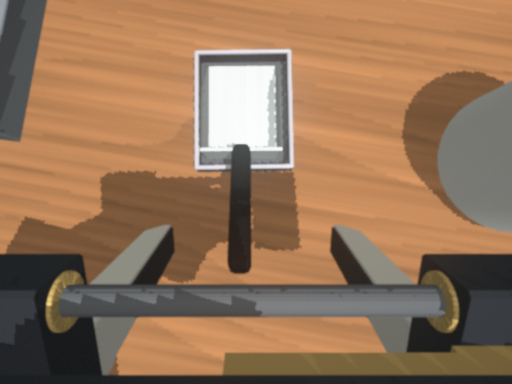

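>>> drive_tool --series "0.007 0.001 0 -1 5.9 0; 0.014 0.002 0 -2.1 11.8 0; 0.014 0.002 0 -2.1 11.8 0; 0.014 0.002 0 -2.1 11.8 0; 0.014 0.002 0 -2.1 11.8 0"

```text
clock: 3.02
tool_pos: [0.4626, -0.0135, 0.1162]
tool_rot: [3.141, -0.142, 0.176]
contact_force: [0.3, -0.8, 0.0]
width: 1.001
```

```bash
python3 st.py
```

```text
clock 3.0167 tcp [ 0.4626 -0.0135  0.1162] z [ 0.139  0.024 -0.99 ] y [ 0.175 -0.985  0.001] grasp [ 0.4599 -0.0139  0.135 ]
F [ 0.3 -0.8  0. ] M [0.02 0.19 0.01] w 93.1 q [ 0.06  0.44 -0.09  2.18  0.04  0.38 -1.45]
```

>>> drive_tool --series "0.003 0.005 -0.02 0 0 0; 0.006 0.01 -0.04 0 0 0; 0.009 0.01 -0.06 0 0 0; 0.011 0.01 -0.076 0 0 0; 0.011 0.01 -0.076 0 0 0; 0.011 0.01 -0.076 0 0 0"

```text
clock: 3.52
tool_pos: [0.4717, -0.0036, 0.0393]
tool_rot: [-3.141, -0.138, 0.176]
contact_force: [-0.3, 0.2, 0.0]
width: 1.001
```

```bash
python3 st.py;  python3 - <<'E'
from h import *
w=cam("wrist"); cv2.imwrite("pics/w3.png",w["im"])
E
```

```text
clock 3.5167 tcp [ 0.4717 -0.0036  0.0393] z [ 0.135  0.024 -0.991] y [ 0.175 -0.985 -0.   ] grasp [ 0.4692 -0.004   0.0582]
F [-0.3  0.2  0. ] M [-0.02  0.09  0.01] w 93.1 q [ 0.01  0.6  -0.06  2.22  0.06  0.18 -1.48]
```

View pics/w3.png

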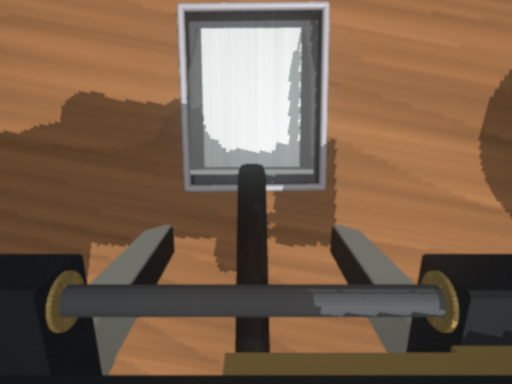

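>>> drive_tool --series "0 0 0 0 0 0; 0 0 0 0 0 0; 0 0 0 0 0 0; 0 0 0 0 0 0; 0 0 0 0 0 0; 0 0 0 0 0 0; 0 0 0 0 0 0; 0 0 0 0 0 0; 0 0 0 0 0 0; 0 0 0 0 0 0" --fingers 1 --grip_force 50

```text
clock: 4.4
tool_pos: [0.4729, -0.0031, 0.0396]
tool_rot: [3.141, -0.14, 0.177]
contact_force: [0.5, -0.7, -0.7]
width: 0.338
```

```bash
python3 st.py;  python3 - <<'E'
from h import *
w=cam("wrist"); cv2.imwrite("pics/w4.png",w["im"])
E
```

```text
clock 4.4 tcp [ 0.4729 -0.0031  0.0396] z [ 0.137  0.024 -0.99 ] y [ 0.176 -0.984  0.   ] grasp [ 0.4703 -0.0035  0.0584]
F [ 0.5 -0.7 -0.7] M [-0.    0.14 -0.02] w 31.4 q [ 0.01  0.6  -0.06  2.22  0.06  0.18 -1.49]
```

View pics/w4.png

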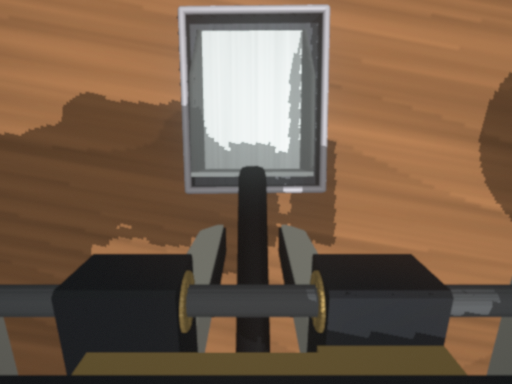

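Still closing; wait longer.

>>> drive_tool --series "0 0 0 0 0 0; 0 0 0 0 0 0; 0 0 0 0 0 0; 0 0 0 0 0 0; 0 0 0 0 0 0; 0 0 0 0 0 0; 0 0 0 0 0 0"

```text
clock: 5.03
tool_pos: [0.4729, -0.0031, 0.0396]
tool_rot: [3.141, -0.14, 0.177]
contact_force: [0.1, 0.5, -0.9]
width: 0.168
```

```bash
python3 st.py;  python3 - <<'E'
from h import *
w=cam("wrist"); cv2.imwrite("pics/w5.png",w["im"])
E
```

```text
clock 5.0333 tcp [ 0.4729 -0.0031  0.0396] z [ 0.137  0.024 -0.99 ] y [ 0.176 -0.984  0.   ] grasp [ 0.4703 -0.0035  0.0584]
F [ 0.1  0.5 -0.9] M [0.01 0.12 0.03] w 15.6 q [ 0.01  0.6  -0.06  2.22  0.06  0.18 -1.49]
```

View pics/w5.png

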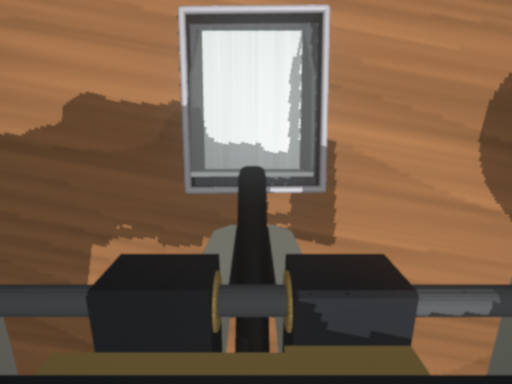

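```bash
cat >> h.py <<'E'
def Tm(R,p):
    T=np.eye(4);T[:3,:3]=R;T[:3,3]=p;return T
def toolT():
    s=r.read_state(); return Tm(Ro.from_euler('xyz',s["tool_rot"]).as_matrix(),s["tool_pos"])
TRAY=(np.array([.6101,.2854,0]),2.8)
def scoopT(lip,yaw,pitch):
    # lip world pos (underside), yaw deg, pitch nose-up deg
    R=Ro.from_euler('ZY',[yaw,-pitch],degrees=True).as_matrix()
    return Tm(R,np.array(lip)-R@[.046,0,0])
def traylip(x,y,h): # mm in tray, h above bench
    a=np.radians(TRAY[1]); return TRAY[0]+[x*1e-3*np.cos(a)-y*1e-3*np.sin(a),x*1e-3*np.sin(a)+y*1e-3*np.cos(a),h*1e-3]
def plan(ts,ref=None):
    G=np.load("G.npy"); ref=toolT() if ref is None else ref  # G: scoop->tool
    for T in ts:
        W=T@G; d=W[:3,3]-ref[:3,3]; rv=np.degrees(Ro.from_matrix(W[:3,:3]@ref[:3,:3].T).as_rotvec())
        print("shift",d.round(4),"rot",rv.round(1),"tcp",W[:3,3].round(3),"r",np.hypot(*W[:2,3]).round(3))
    return W
E
python3 - <<'E'
from h import *
sc=Tm(Ro.from_euler('Z',10.1,degrees=True).as_matrix(),[.557,.012,.003])
np.save("G.npy",np.linalg.inv(sc)@toolT())
a=[scoopT(sc[:3,3]+[.045,.008,.09],10.1,0), scoopT(traylip(-12,-14,90),2.8,-15),scoopT(traylip(-12,-14,4),2.8,-15)]
plan(a)
E
```

```text
shift [-0.0003 -0.0001  0.09  ] rot [-0.  0.  0.] tcp [ 0.473 -0.003  0.13 ] r 0.473
shift [0.0086 0.2681 0.1198] rot [-1.7 14.9 -7.3] tcp [0.482 0.265 0.159] r 0.55
shift [0.0086 0.2681 0.0338] rot [-1.7 14.9 -7.3] tcp [0.482 0.265 0.073] r 0.55
```

>>> drive_tool --series "0 0 0.02 0 0 0; 0 0 0.05 0 0 0; 0 0 0.08 0 0 0; 0 0 0.11 0 0 0; 0 0.02 0.12 0 0 0; 0 0.05 0.12 0 0 0; 0 0.08 0.12 0 0 0; 0 0.11 0.12 0 0 -3; 0.004 0.14 0.12 0 0 -5; 0.006 0.17 0.12 0 0 -7.3"

```text
clock: 5.92
tool_pos: [0.4785, 0.168, 0.1595]
tool_rot: [3.141, -0.139, 0.047]
contact_force: [-0.0, -0.9, -1.6]
width: 0.168
```

```bash
python3 st.py;  python3 - <<'E'
from h import *
w=cam("wrist"); cv2.imwrite("pics/w6.png",w["im"])
plan([scoopT(traylip(-12,-14,90),2.8,-15)])
E
```

```text
clock 5.9167 tcp [0.4785 0.168  0.1595] z [ 0.139  0.006 -0.99 ] y [ 0.047 -0.999  0.001] grasp [0.4758 0.1679 0.1783]
F [-0.  -0.9 -1.6] M [ 0.    0.19 -0.03] w 15.6 q [-0.43  0.42  0.02  2.02  0.08  0.58 -2.  ]
shift [ 0.003   0.0871 -0.0004] rot [-1.2 15.1 -0.5] tcp [0.482 0.265 0.159] r 0.55
```

View pics/w6.png

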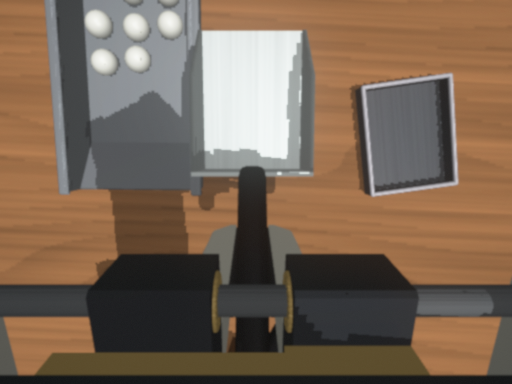

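```bash
python3 - <<'E'
from h import *
w=cam("wrist"); S=toolT()@np.linalg.inv(np.load("G.npy"))
pts=np.array([[46,35,0],[46,-35,0],[-46,35,38],[-46,-35,38],[-46,0,34]])*1e-3
print(proj(w,pts@S[:3,:3].T+S[:3,3]).round(1))
# tray corners
print(proj(w,[traylip(-75,57.5,3),traylip(-75,-57.5,3),traylip(-127,67,50),traylip(-127,-67,50)]).round(1))
# balls
print(onz(w,[(98,24),(136,27),(170,24),(104,61),(137,59)],.0155).round(4))
E
```

```text
[[203.3  30.7]
 [309.5  30.5]
 [196.2 174.1]
 [318.  174. ]
 [257.  173.6]]
[[106.9 141.7]
 [212.9 142.8]
 [ 76.1 195.1]
 [216.7 196.6]]
[[0.6474 0.3416 0.0155]
 [0.6467 0.3038 0.0155]
 [0.6514 0.2701 0.0155]
 [0.6126 0.3358 0.0155]
 [0.6164 0.3025 0.0155]]
```

```bash
python3 st.py; python3 - <<'E'
from h import *
w=cam("wrist"); S=toolT()@np.linalg.inv(np.load("G.npy"))
print(proj(w,[traylip(-75,57.5,3),traylip(-75,-57.5,3),traylip(-127,67,50),traylip(-127,-67,50)]).round(1))
crop(w,0,0,350,220,2.2,"w7")
E
```

```text
clock 6.0167 tcp [0.4783 0.1745 0.1596] z [ 0.14   0.012 -0.99 ] y [ 0.06  -0.998 -0.004] grasp [0.4756 0.1743 0.1784]
F [ 0.4 -0.7 -0.6] M [0.09 0.21 0.02] w 15.5 q [-0.43  0.42  0.01  2.02  0.08  0.57 -1.99]
[[103.2 140.8]
 [209.6 142. ]
 [ 71.8 194.2]
 [212.9 195.9]]
```

View pics/w7.png

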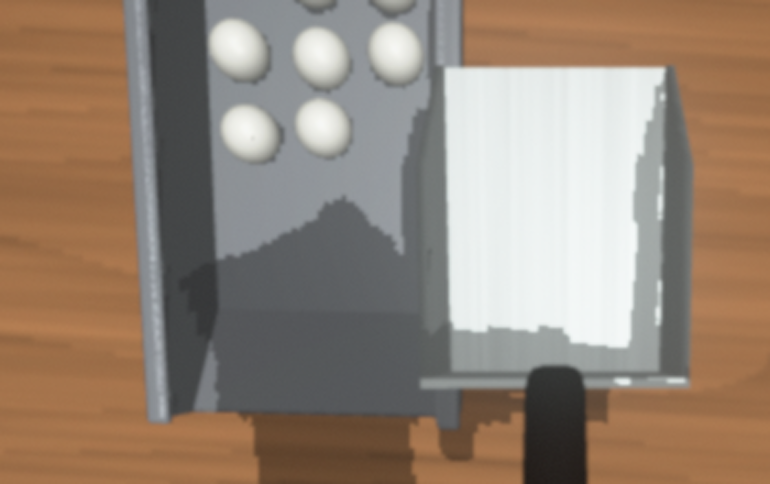

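```bash
python3 - <<'E'
from h import *
for i in range(6):
    s=r.read_state(); print(s["tool_pos"].round(4),s["tool_rot"].round(3),s["qpos"].round(4)); w=cam("wrist")
S=toolT()@np.linalg.inv(np.load("G.npy"))
print(proj(w,[traylip(-75,57.5,3),traylip(-75,-57.5,3),traylip(-127,67,50),traylip(-127,-67,50)]).round(1))
crop(w,0,0,350,220,2.2,"w8")
E
```

```text
[0.478  0.1705 0.1593] [-3.141 -0.139  0.056] [-0.426   0.4184  0.0138  2.0188  0.0777  0.575  -1.9906]
[0.478  0.1678 0.1592] [ 3.141 -0.138  0.053] [-0.4232  0.4178  0.0159  2.0203  0.0782  0.5753 -1.9902]
[0.4783 0.1661 0.1592] [ 3.14  -0.138  0.05 ] [-0.4212  0.4175  0.0171  2.021   0.0783  0.5753 -1.9903]
[0.4785 0.1653 0.1593] [ 3.14  -0.139  0.048] [-0.4199  0.4171  0.0175  2.0212  0.0782  0.5752 -1.9904]
[0.4787 0.1649 0.1594] [ 3.14  -0.139  0.047] [-0.4192  0.417   0.0176  2.0212  0.0782  0.575  -1.9905]
[0.4789 0.1649 0.1595] [ 3.141 -0.139  0.046] [-0.4189  0.4169  0.0175  2.021   0.0781  0.5749 -1.9906]
[[ 92.4 142.8]
 [199.1 142.6]
 [ 60.6 196.8]
 [202.  196.5]]
```

View pics/w8.png

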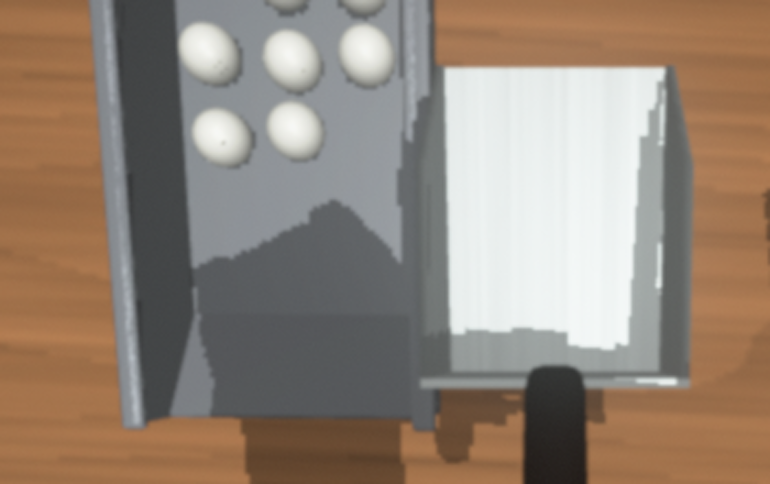

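```bash
python3 - <<'E'
from h import *
w=cam("wrist"); S=toolT()@np.linalg.inv(np.load("G.npy")); print(r.read_state()["tool_pos"])
pts=np.array([[46,35,0],[46,-35,0],[-46,35,38],[-46,-35,38]])*1e-3
print(proj(w,pts@S[:3,:3].T+S[:3,3]).round(1))
print(np.array([(443,67),(672,67),(421,388),(690,388)])/2.2)
b=np.array([(209,53),(292,61),(366,54),(222,137),(296,130)])/2.2
P=onz(w,b,.0155);print(P.round(4))
t=cam("top");b=np.array([(123,325),(170,325),(212,320),(128,370),(171,362)])/4+[110,80]
Q=onz(t,b,.0155);print((P-Q).round(4))
E
```

```text
[0.47906078 0.16535011 0.15963898]
[[197.9  29.2]
 [304.4  29.3]
 [189.9 173. ]
 [312.  173.1]]
[[201.36363636  30.45454545]
 [305.45454545  30.45454545]
 [191.36363636 176.36363636]
 [313.63636364 176.36363636]]
[[0.6485 0.3278 0.0155]
 [0.6469 0.2907 0.0155]
 [0.6514 0.2574 0.0155]
 [0.6127 0.3227 0.0155]
 [0.6174 0.289  0.0155]]
[[ 0.0009  0.0019 -0.    ]
 [ 0.0003  0.0016 -0.    ]
 [ 0.0017  0.0013 -0.    ]
 [ 0.001   0.0014 -0.    ]
 [ 0.0003  0.0012 -0.    ]]
```

```bash
sed -i 's/\[.6101,.2854,0\]/[.611,.287,0]/' h.py; python3 - <<'E'
from h import *
plan([scoopT(traylip(-14,-14,90),2.8,-15),scoopT(traylip(-14,-14,8),2.8,-15),scoopT(traylip(-14,-14,3),2.8,-15)])
E
```

```text
shift [ 0.0013  0.1009 -0.0003] rot [-0.7 15.   0.1] tcp [0.48  0.267 0.159] r 0.549
shift [ 0.0013  0.1009 -0.0823] rot [-0.7 15.   0.1] tcp [0.48  0.267 0.077] r 0.549
shift [ 0.0013  0.1009 -0.0873] rot [-0.7 15.   0.1] tcp [0.48  0.267 0.072] r 0.549
```

>>> drive_tool --series "0 0.03 0 -0.2 4 0; 0 0.06 0 -0.4 8 0; 0 0.09 0 -0.6 12 0; 0.001 0.101 0 -0.7 15 0; 0.001 0.101 -0.01 -0.7 15 0; 0.001 0.101 -0.03 -0.7 15 0; 0.001 0.101 -0.055 -0.7 15 0; 0.001 0.101 -0.075 -0.7 15 0; 0.001 0.101 -0.075 -0.7 15 0; 0.001 0.101 -0.075 -0.7 15 0"

```text
clock: 7.3
tool_pos: [0.4791, 0.2659, 0.0837]
tool_rot: [3.14, 0.124, 0.048]
contact_force: [-0.1, -0.4, -0.1]
width: 0.168
```

```bash
python3 st.py; python3 - <<'E'
from h import *
for i in range(3): cam("top")
w=cam("wrist"); cv2.imwrite("pics/w9.png",w["im"])
plan([scoopT(traylip(-14,-14,3),2.8,-15)])
E
python3 st.py
```

```text
clock 7.3 tcp [0.4791 0.2659 0.0837] z [-0.124 -0.008 -0.992] y [ 0.048 -0.999  0.002] grasp [0.4815 0.2661 0.1026]
F [-0.1 -0.4 -0.1] M [ 0.04 -0.12  0.01] w 15.7 q [-0.48  0.68 -0.05  1.77 -0.03  0.81 -2.03]
shift [-0.0006 -0.0016 -0.0137] rot [-0.1  0.2  0. ] tcp [0.48  0.267 0.072] r 0.549
clock 7.5 tcp [0.481  0.2681 0.0861] z [-0.119 -0.004 -0.993] y [ 0.049 -0.999 -0.002] grasp [0.4832 0.2681 0.105 ]
F [-0.5 -0.1 -1.4] M [ 0.   -0.08 -0.01] w 15.7 q [-0.48  0.67 -0.05  1.76 -0.03  0.81 -2.03]
```

View pics/w9.png

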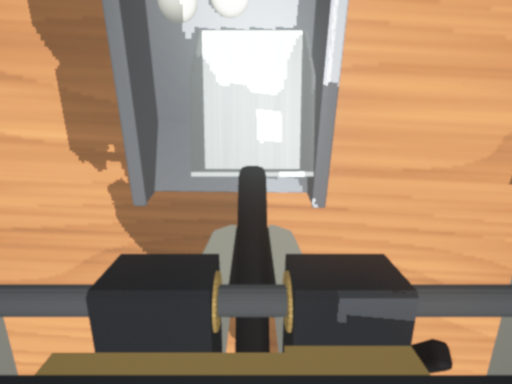

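```bash
python3 - <<'E'
from h import *
print(toolT()[:3,3])
plan([scoopT(traylip(x,-14,h),2.8,p) for x,h,p in [(-14,5,-15),(-14,3,-15),(0,3,-10),(15,3,-4),(20,3,-2),(30,3,-1.5),(80,3,-1.5),(90,3,-1.5)]])
E
```

```text
[0.48099281 0.26805782 0.0861006 ]
shift [-0.0006 -0.0016 -0.0117] rot [-0.1  0.2  0. ] tcp [0.48  0.267 0.074] r 0.549
shift [-0.0006 -0.0016 -0.0137] rot [-0.1  0.2  0. ] tcp [0.48  0.267 0.072] r 0.549
shift [ 0.0078 -0.0011 -0.0242] rot [ 0.1 -4.8  0. ] tcp [0.489 0.267 0.062] r 0.557
shift [ 0.0173 -0.0007 -0.0374] rot [  0.4 -10.8   0. ] tcp [0.498 0.267 0.049] r 0.566
shift [ 0.0208 -0.0005 -0.0419] rot [  0.5 -12.8   0. ] tcp [0.502 0.268 0.044] r 0.569
shift [ 0.0304 -0.     -0.0431] rot [  0.6 -13.3   0. ] tcp [0.511 0.268 0.043] r 0.577
shift [ 0.0804  0.0024 -0.0431] rot [  0.6 -13.3   0. ] tcp [0.561 0.27  0.043] r 0.623
shift [ 0.0904  0.0029 -0.0431] rot [  0.6 -13.3   0. ] tcp [0.571 0.271 0.043] r 0.632
```

>>> drive_tool --series "0 -0.001 -0.007 0 0 0; 0 -0.001 -0.014 0 0 0; 0 -0.001 -0.014 0 0 0; 0.004 -0.001 -0.019 0 -2.4 0; 0.008 -0.001 -0.024 0.1 -4.8 0; 0.013 -0.001 -0.031 0.2 -7.8 0; 0.017 -0.001 -0.037 0.4 -10.8 0; 0.021 0 -0.042 0.5 -12.8 0; 0.03 0 -0.043 0.6 -13.3 0; 0.04 0 -0.043 0.6 -13.3 0"

```text
clock: 8.33
tool_pos: [0.5173, 0.2686, 0.0414]
tool_rot: [3.14, -0.107, 0.052]
contact_force: [-1.4, 0.9, 0.3]
width: 0.169
```

```bash
python3 st.py; python3 - <<'E'
from h import *
w=cam("wrist"); s=cam("scene"); t=cam("top")
im=np.hstack([cv2.resize(s["im"][230:350,230:390],None,fx=2.5,fy=2.5),cv2.resize(t["im"][110:230,110:260],(375,300))]); im=np.vstack([im,cv2.resize(w["im"][:150],(775,227))]);cv2.imwrite("pics/m1.png",im)
E
python3 st.py
```

```text
clock 8.3333 tcp [0.5173 0.2686 0.0414] z [ 0.106  0.004 -0.994] y [ 0.052 -0.999  0.001] grasp [0.5153 0.2685 0.0602]
F [-1.4  0.9  0.3] M [0.05 0.34 0.02] w 15.7 q [-0.57  0.71  0.04  1.88  0.05  0.46 -2.1 ]
clock 8.4833 tcp [0.5209 0.2676 0.0415] z [ 0.111  0.005 -0.994] y [ 0.048 -0.999  0.001] grasp [0.5188 0.2675 0.0604]
F [-0.2  0.2 -2.5] M [ 0.02  0.2  -0.02] w 15.8 q [-0.57  0.71  0.05  1.88  0.05  0.46 -2.11]
```

View pics/m1.png

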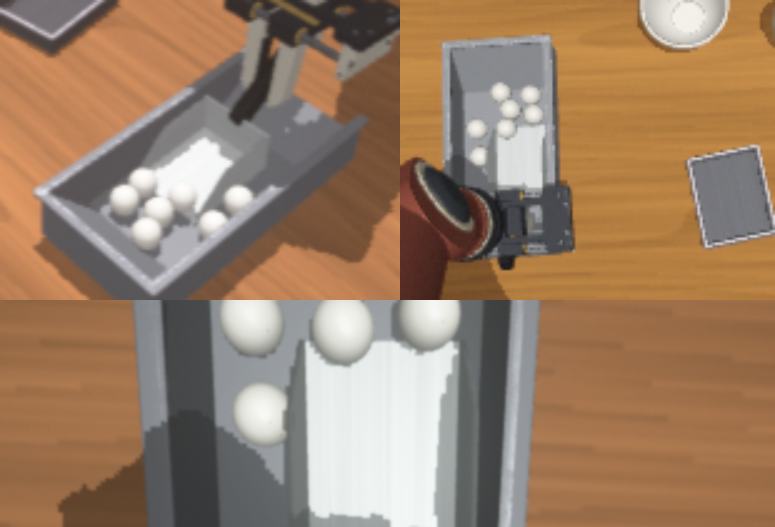

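>>> drive_tool --series "0.008 0.0005 0 0 0 0; 0.016 0.001 0 0 0 0; 0.024 0.001 0 0 0 0; 0.032 0.0015 0 0 0 0; 0.04 0.002 0 0 0 0; 0.046 0.002 0 0 0 0; 0.05 0.0025 0 0 0 0; 0.05 0.0025 0 0 0 0; 0.05 0.0025 0 0 0 0"

```text
clock: 9.23
tool_pos: [0.5703, 0.2703, 0.0414]
tool_rot: [3.141, -0.111, 0.049]
contact_force: [0.2, 0.4, -2.9]
width: 0.167
```

```bash
python3 st.py; cat > look.py <<'E'
from h import *
import sys
w=cam("wrist"); s=cam("scene"); t=cam("top")
im=np.hstack([cv2.resize(s["im"][230:350,230:390],None,fx=2.5,fy=2.5),cv2.resize(t["im"][110:230,110:260],(375,300))]); im=np.vstack([im,cv2.resize(w["im"][:150],(775,227))]);cv2.imwrite(f"pics/{sys.argv[1]}.png",im)
S=toolT()@np.linalg.inv(np.load("G.npy")); L=S@[.046,0,0,1]; a=np.radians(TRAY[1]); d=(L[:3]-TRAY[0])*1000
print("lip tray",(d[0]*np.cos(a)+d[1]*np.sin(a)).round(1),(-d[0]*np.sin(a)+d[1]*np.cos(a)).round(1),d[2].round(1),"pitch",np.degrees(np.arcsin(S[2,0])).round(1),"yaw",np.degrees(np.arctan2(S[1,0],S[0,0])).round(1))
E
python3 look.py m2; python3 st.py
```

```text
clock 9.2333 tcp [0.5703 0.2703 0.0414] z [ 0.11   0.005 -0.994] y [ 0.049 -0.999  0.   ] grasp [0.5682 0.2702 0.0603]
F [ 0.2  0.4 -2.9] M [-0.02  0.25 -0.01] w 15.5 q [-0.52  0.75  0.03  1.75  0.05  0.54 -2.07]
lip tray 88.2 -14.4 1.0 pitch -1.7 yaw 2.8
clock 9.3833 tcp [0.5697 0.2704 0.0415] z [ 0.11   0.005 -0.994] y [ 0.05  -0.999  0.   ] grasp [0.5677 0.2704 0.0604]
F [ 0.1 -0.1 -1.4] M [-0.03  0.32 -0.01] w 15.7 q [-0.52  0.75  0.03  1.75  0.05  0.54 -2.07]
```

View pics/m2.png

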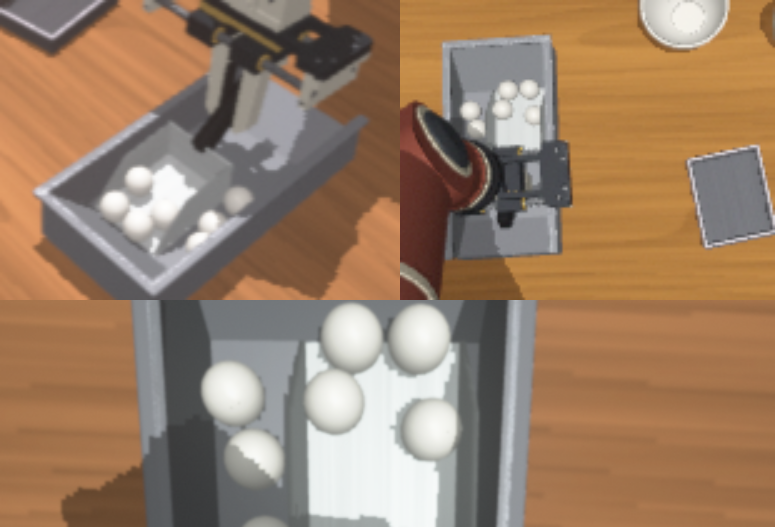

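```bash
python3 - <<'E'
from h import *
print(toolT()[:3,3])
plan([scoopT(traylip(x,-14,h),2.8,p) for x,h,p in [(92,2.5,0),(95,6,2.5),(99,10,5),(104,15.5,8),(109,21,11),(113,26,14),(115,32,17),(115,45,18),(115,70,18),(112,110,18)]])
E
```

```text
[0.56974964 0.27044487 0.04154841]
shift [ 0.0026  0.0006 -0.0024] rot [ 0.1 -1.7 -0. ] tcp [0.572 0.271 0.039] r 0.633
shift [ 0.0041  0.0006 -0.0047] rot [ 0.2 -4.2 -0. ] tcp [0.574 0.271 0.037] r 0.635
shift [ 0.0069  0.0008 -0.0065] rot [ 0.4 -6.7 -0. ] tcp [0.577 0.271 0.035] r 0.637
shift [ 0.0108  0.001  -0.0081] rot [ 0.5 -9.7 -0. ] tcp [0.581 0.271 0.033] r 0.641
shift [ 0.015   0.0012 -0.0097] rot [  0.6 -12.7  -0. ] tcp [0.585 0.272 0.032] r 0.645
shift [ 0.0186  0.0013 -0.0118] rot [  0.8 -15.7  -0. ] tcp [0.588 0.272 0.03 ] r 0.648
shift [ 0.0206  0.0014 -0.0129] rot [  0.9 -18.7  -0. ] tcp [0.59  0.272 0.029] r 0.65
shift [ 0.0207  0.0014 -0.0023] rot [  1.  -19.7  -0. ] tcp [0.59  0.272 0.039] r 0.65
shift [0.0207 0.0014 0.0227] rot [  1.  -19.7  -0. ] tcp [0.59  0.272 0.064] r 0.65
shift [0.0177 0.0013 0.0627] rot [  1.  -19.7  -0. ] tcp [0.587 0.272 0.104] r 0.647
```

>>> drive_tool --series "0.003 0 -0.001 0.1 -1.7 0; 0.004 0 -0.003 0.2 -4.2 0; 0.007 0.001 -0.004 0.4 -6.7 0; 0.011 0.001 -0.006 0.5 -9.7 0; 0.015 0.001 -0.007 0.6 -12.7 0; 0.018 0.001 -0.009 0.8 -15.7 0; 0.02 0.001 -0.01 0.9 -18.7 0; 0.02 0.001 0 1 -19.7 0; 0.02 0.001 0.012 1 -19.7 0; 0.02 0.001 0.022 1 -19.7 0"

```text
clock: 10.22
tool_pos: [0.5894, 0.272, 0.0645]
tool_rot: [3.141, -0.454, 0.051]
contact_force: [-0.2, -0.3, -3.1]
width: 0.169
```

```bash
python3 st.py; python3 look.py m3; python3 st.py
```

```text
clock 10.2167 tcp [0.5894 0.272  0.0645] z [ 0.438  0.022 -0.899] y [ 0.051 -0.999  0.   ] grasp [0.5811 0.2716 0.0816]
F [-0.2 -0.3 -3.1] M [-0.08  0.74  0.03] w 15.8 q [-0.79  0.71  0.33  1.98  0.12  0.08 -2.22]
lip tray 115.7 -14.1 71.8 pitch 18.2 yaw 2.7
clock 10.3667 tcp [0.5912 0.2719 0.0656] z [ 0.441  0.024 -0.897] y [ 0.049 -0.999 -0.002] grasp [0.5828 0.2714 0.0826]
F [ 1.1  0.4 -2.4] M [ 0.05  0.81 -0.04] w 15.5 q [-0.79  0.71  0.33  1.98  0.12  0.08 -2.22]
```

View pics/m3.png

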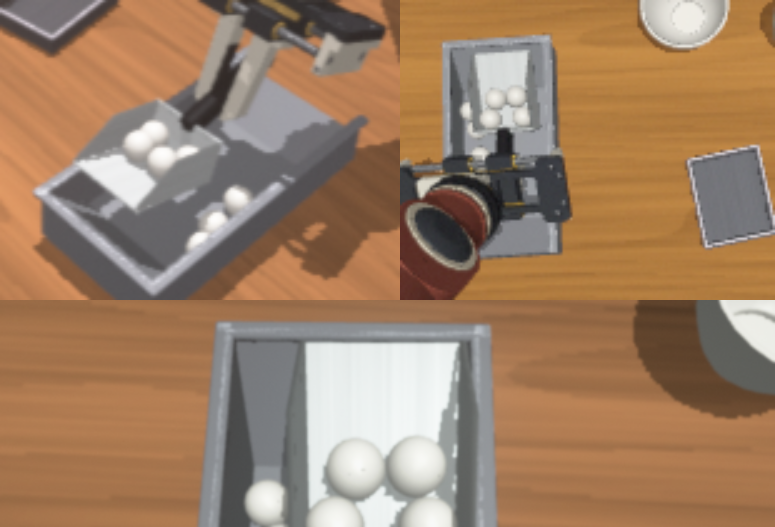

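```bash
cat >> h.py <<'E'
JAR=np.array([.5475,-.2405,0])
def jarlip(fwd,h,yaw,lat=0):
    a=np.radians(yaw); return JAR+[fwd*1e-3*np.cos(a)-lat*1e-3*np.sin(a),fwd*1e-3*np.sin(a)+lat*1e-3*np.cos(a),h*1e-3]
E
python3 - <<'E'
from h import *
plan([scoopT(traylip(110,-14,170),2.8,12),scoopT([.64,.1,.18],-8,12),scoopT([.6,-.05,.18],-14,12),scoopT(jarlip(-25,170,-22),-22,9)])
E
```

```text
shift [-0.0056 -0.0002  0.1129] rot [-0.4  6.2  0. ] tcp [0.586 0.272 0.179] r 0.646
shift [-0.086  -0.153   0.1229] rot [  0.1   6.2 -10.8] tcp [0.505 0.119 0.189] r 0.519
shift [-0.1233 -0.289   0.1229] rot [  0.5   6.2 -16.8] tcp [ 0.468 -0.017  0.189] r 0.468
shift [-0.1925 -0.4523  0.12  ] rot [  1.4   9.1 -24.7] tcp [ 0.399 -0.18   0.186] r 0.438
```

```bash
python3 - <<'E'
from h import *
def L(rr,az,h): return [rr*np.cos(np.radians(az)),rr*np.sin(np.radians(az)),h]
plan([scoopT(traylip(110,-14,170),2.8,12),scoopT(L(.69,17,.18),2,11),scoopT(L(.675,7,.18),-3,11),scoopT(L(.665,-3,.18),-8,11),scoopT(L(.665,-14,.18),-14,11),scoopT(L(.66,-23.8,.18),-22,10)])
E
```

```text
shift [-0.0056 -0.0002  0.1129] rot [-0.4  6.2  0. ] tcp [0.586 0.272 0.179] r 0.646
shift [-0.0672 -0.0749  0.1253] rot [-0.4  7.2 -0.8] tcp [0.524 0.197 0.191] r 0.56
shift [-0.057  -0.1826  0.1253] rot [-0.1  7.2 -5.8] tcp [0.534 0.089 0.191] r 0.542
shift [-0.0618 -0.2878  0.1253] rot [  0.2   7.2 -10.8] tcp [ 0.529 -0.016  0.191] r 0.53
shift [-0.0779 -0.3999  0.1253] rot [  0.6   7.2 -16.7] tcp [ 0.513 -0.128  0.191] r 0.529
shift [-0.1132 -0.4874  0.1277] rot [  1.2   8.2 -24.7] tcp [ 0.478 -0.216  0.193] r 0.524
```

>>> drive_tool --series "0 0 0.02 0 1.5 0; 0 0 0.045 -0.1 3 0; -0.003 0 0.07 -0.2 4.5 0; -0.007 -0.002 0.095 -0.4 6 0; -0.02 -0.012 0.113 -0.4 6.5 0; -0.035 -0.03 0.122 -0.4 7 0; -0.048 -0.05 0.125 -0.4 7.2 -0.8; -0.057 -0.075 0.125 -0.4 7.2 -0.8; -0.06 -0.1 0.125 -0.3 7.2 -2; -0.06 -0.12 0.125 -0.3 7.2 -3"

```text
clock: 11.2
tool_pos: [0.5284, 0.1486, 0.1885]
tool_rot: [3.138, -0.327, -0.005]
contact_force: [0.0, 0.3, -2.6]
width: 0.166
```

>>> drive_tool --series "0 -0.025 0 0.1 0 -1.5; 0 -0.05 0 0.2 0 -3; 0 -0.075 0 0.3 0 -4; 0 -0.1 0 0.3 0 -5; 0 -0.125 0 0.4 0 -6; 0 -0.15 0 0.5 0 -7; 0 -0.175 0 0.5 0 -8; -0.002 -0.2 0 0.6 0 -9; -0.005 -0.225 0 0.7 0 -10; -0.01 -0.25 0 0.8 0 -12"

```text
clock: 12.03
tool_pos: [0.5196, -0.1008, 0.1886]
tool_rot: [-3.129, -0.327, -0.219]
contact_force: [0.0, 0.5, -1.7]
width: 0.169
```

```bash
python3 st.py; cat > look2.py <<'E'
from h import *
import sys
w=cam("wrist"); s=cam("scene"); t=cam("top")
im=np.hstack([cv2.resize(s["im"][60:260,120:320],(400,400)),cv2.resize(t["im"][80:260,210:390],(400,400))]); im=np.vstack([im,cv2.resize(w["im"][:192],(800,200*1))]);cv2.imwrite(f"pics/{sys.argv[1]}.png",im)
S=toolT()@np.linalg.inv(np.load("G.npy")); L=S@[.046,0,0,1]; yaw=np.arctan2(S[1,0],S[0,0]); d=(L[:3]-JAR)*1000
print("lip rel jar fwd,lat,h",(d[0]*np.cos(yaw)+d[1]*np.sin(yaw)).round(1),(-d[0]*np.sin(yaw)+d[1]*np.cos(yaw)).round(1),d[2].round(1),"pitch",np.degrees(np.arcsin(S[2,0])).round(1),"yaw",np.degrees(yaw).round(1))
E
python3 look2.py j1
```

```text
clock 12.0333 tcp [ 0.5196 -0.1008  0.1886] z [ 0.316 -0.058 -0.947] y [-0.214 -0.977 -0.012] grasp [ 0.5136 -0.0997  0.2066]
F [ 0.   0.5 -1.7] M [ 0.16  0.59 -0.03] w 15.7 q [ 0.09  0.34  0.07  2.1  -0.04  0.38 -1.6 ]
lip rel jar fwd,lat,h 77.5 129.5 176.9 pitch 10.7 yaw -12.7
```

View pics/j1.png

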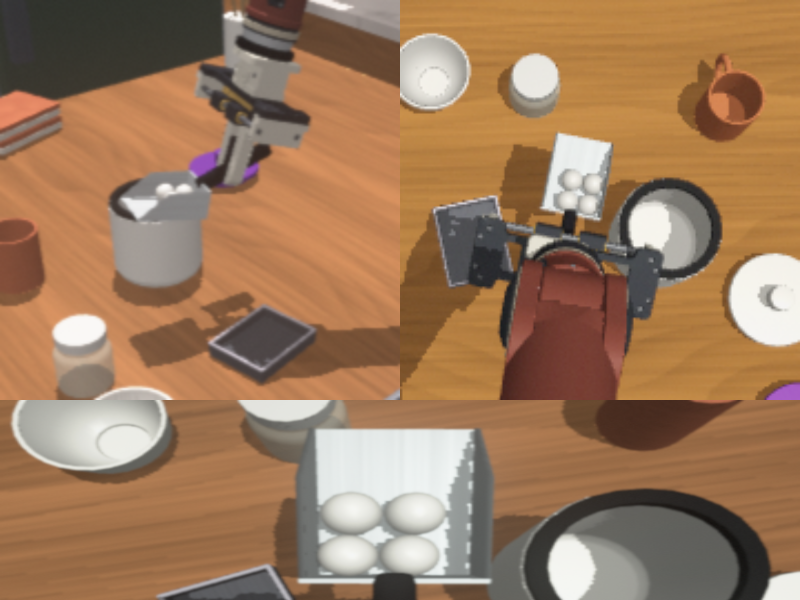

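```bash
python3 - <<'E'
from h import *
w=cam("wrist");cv2.imwrite("pics/wj.png",w["im"]);np.savez("wj.npz",**w)
print(toolT()[:3,3])
plan([scoopT(jarlip(60,175,-20,40),-20,10),scoopT(jarlip(45,172,-22),-22,8),scoopT(jarlip(25,165,-22),-22,3)])
m=(cv2.cvtColor(w["im"],cv2.COLOR_BGR2HSV)[...,2]<50).astype(np.uint8); m[:,:320]=0; m[:80]=0
cs=cv2.findContours(m,cv2.RETR_EXTERNAL,cv2.CHAIN_APPROX_NONE)[0]
for c in cs:
    if len(c)>60: print(len(c),cv2.boundingRect(c))
E
```

```text
[ 0.51945225 -0.09963305  0.18852843]
shift [-0.0295 -0.0775 -0.0003] rot [-0.5  0.9 -7.7] tcp [ 0.49  -0.177  0.188] r 0.521
shift [-0.0556 -0.1072  0.0014] rot [ 0.1  2.8 -9.6] tcp [ 0.464 -0.207  0.19 ] r 0.508
shift [-0.0722 -0.1004  0.0062] rot [ 1.6  7.6 -9.6] tcp [ 0.447 -0.2    0.195] r 0.49
396 (320, 375, 192, 9)
258 (320, 255, 96, 44)
580 (366, 85, 125, 151)
```

View pics/wj.png

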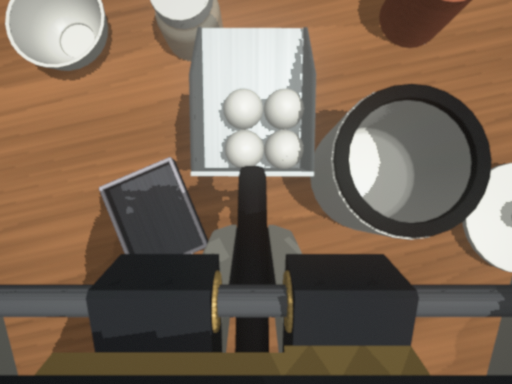

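```bash
python3 - <<'E'
from h import *
w=dict(np.load("wj.npz"))
P=onz(w,[(335,160),(490,160),(411,85),(411,237)],.121);print(P.round(4),P.mean(0),(P[:2].mean(0)+P[2:].mean(0))/2)
E
```

```text
[[ 0.5615 -0.1809  0.121 ]
 [ 0.5338 -0.3047  0.121 ]
 [ 0.609  -0.2571  0.121 ]
 [ 0.4867 -0.2263  0.121 ]] [ 0.54773733 -0.24224234  0.121     ] [ 0.54773733 -0.24224234  0.121     ]
```

>>> drive_tool --series "-0.01 -0.025 0 0 0.3 -2; -0.02 -0.05 0 -0.2 0.6 -4; -0.03 -0.075 0 -0.3 1 -6.5; -0.045 -0.098 0 0 2 -8.5; -0.055 -0.106 0.002 0.2 3 -9.6; -0.062 -0.106 0.004 0.7 4.5 -9.6; -0.068 -0.104 0.005 1.2 6 -9.6; -0.072 -0.102 0.006 1.6 7.6 -9.6; -0.072 -0.102 0.006 1.6 7.6 -9.6"

```text
clock: 12.98
tool_pos: [0.4491, -0.1993, 0.195]
tool_rot: [-3.142, -0.193, -0.378]
contact_force: [1.1, -0.7, -1.7]
width: 0.165
```

```bash
python3 st.py; python3 look2.py j2
```

```text
clock 12.9833 tcp [ 0.4491 -0.1993  0.195 ] z [ 0.178 -0.071 -0.981] y [-0.369 -0.929 -0.   ] grasp [ 0.4457 -0.1979  0.2137]
F [ 1.1 -0.7 -1.7] M [ 0.21  0.36 -0.03] w 15.4 q [ 0.29  0.32  0.11  2.06 -0.07  0.57 -1.51]
lip rel jar fwd,lat,h 26.0 1.4 165.0 pitch 3.0 yaw -21.7
```

View pics/j2.png

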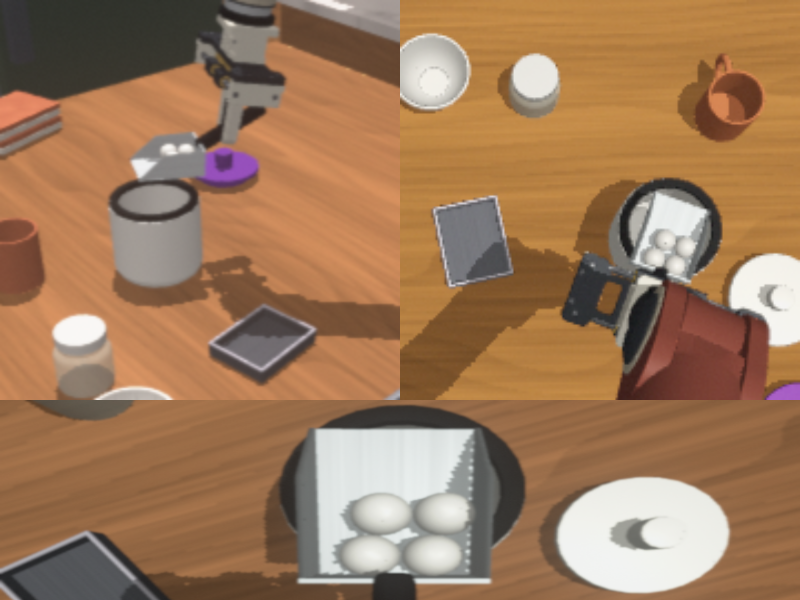

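```bash
sed -i 's/JAR=np.array.*/JAR=np.array([.5475,-.242,0])/' h.py; python3 - <<'E'
from h import *
print(toolT()[:3,3])
plan([scoopT(jarlip(*a[:2],-22),-22,a[2]) for a in [(20,158,0),(10,148,-6),(0,140,-12),(-8,134,-18),(-14,131,-24),(-16,129,-30),(-17,128,-36),(-17,128,-42),(-17,128,-48)]])
E
```

```text
[ 0.4484898  -0.19959787  0.19454946]
shift [-0.0043 -0.0008  0.0001] rot [ 1.1  2.8 -0.3] tcp [ 0.444 -0.2    0.195] r 0.487
shift [-0.0094  0.0013  0.0036] rot [ 3.4  8.4 -0.3] tcp [ 0.439 -0.198  0.198] r 0.482
shift [-0.0131  0.0028  0.0086] rot [ 5.6 14.  -0.3] tcp [ 0.435 -0.197  0.203] r 0.478
shift [-0.0138  0.0031  0.0149] rot [ 7.8 19.5 -0.3] tcp [ 0.435 -0.197  0.209] r 0.477
shift [-0.0115  0.0021  0.0233] rot [10.1 25.1 -0.3] tcp [ 0.437 -0.197  0.218] r 0.48
shift [-0.0044 -0.0007  0.0319] rot [12.3 30.7 -0.3] tcp [ 0.444 -0.2    0.226] r 0.487
shift [ 0.0046 -0.0044  0.0403] rot [14.5 36.2 -0.3] tcp [ 0.453 -0.204  0.235] r 0.497
shift [ 0.0154 -0.0087  0.0486] rot [16.8 41.8 -0.2] tcp [ 0.464 -0.208  0.243] r 0.509
shift [ 0.0269 -0.0134  0.0556] rot [19.  47.4 -0.2] tcp [ 0.475 -0.213  0.25 ] r 0.521
```

>>> drive_tool --series "-0.004 0 0 1.1 2.8 0; -0.009 0.001 0.004 3.4 8.4 0; -0.013 0.003 0.009 5.6 14 0; -0.014 0.003 0.015 7.8 19.5 0; -0.011 0.002 0.023 10.1 25.1 0; -0.004 0 0.032 12.3 30.7 0; 0.005 -0.004 0.04 14.5 36.2 0; 0.005 -0.004 0.04 14.5 36.2 0; 0.005 -0.004 0.04 14.5 36.2 0; 0.005 -0.004 0.04 14.5 36.2 0"

```text
clock: 13.97
tool_pos: [0.453, -0.2043, 0.2342]
tool_rot: [3.141, 0.487, -0.38]
contact_force: [0.1, -0.5, -0.6]
width: 0.165
```

```bash
python3 st.py; python3 look2.py j3
```

```text
clock 13.9667 tcp [ 0.453  -0.2043  0.2342] z [-0.435  0.173 -0.884] y [-0.371 -0.929  0.   ] grasp [ 0.4612 -0.2076  0.251 ]
F [ 0.1 -0.5 -0.6] M [-0.15 -0.45  0.01] w 15.3 q [ 0.31  0.63  0.12  1.47 -0.05  1.54 -1.51]
lip rel jar fwd,lat,h -17.3 -0.4 128.8 pitch -35.9 yaw -21.9
```

View pics/j3.png

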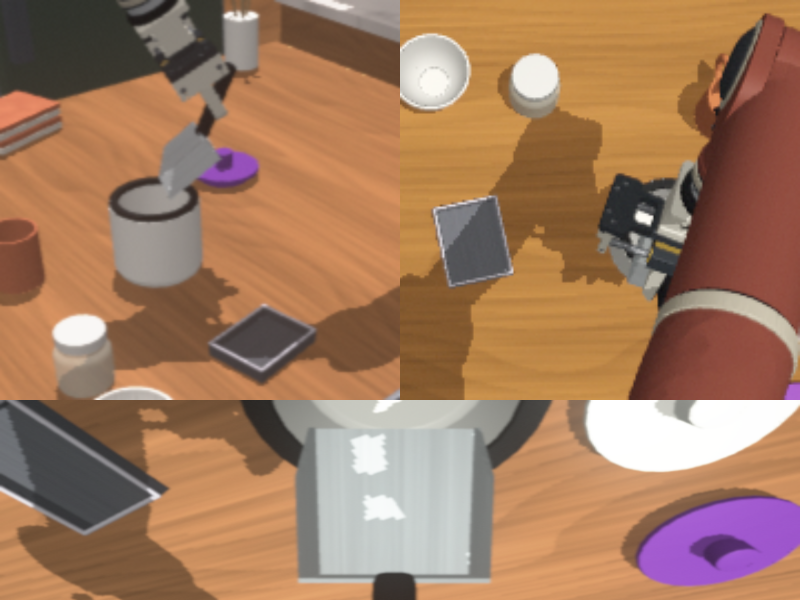

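```bash
python3 - <<'E'
from h import *
def L(rr,az,h): return [rr*np.cos(np.radians(az)),rr*np.sin(np.radians(az)),h]
plan([scoopT(jarlip(0,160,-22),-22,-20),scoopT(jarlip(30,175,-22),-22,0),scoopT(L(.665,-14,.18),-14,0),scoopT(L(.66,-3,.18),-8,0)])
t=cam("top"); crop(t,110,110,200,230,5,"tt")
E
```

```text
shift [-0.0078  0.0038  0.0039] rot [ -5.9 -14.7  -0.1] tcp [ 0.445 -0.201  0.239] r 0.488
shift [ 0.0011  0.0002 -0.0239] rot [-13.4 -33.3  -0.1] tcp [ 0.453 -0.204  0.212] r 0.497
shift [ 0.0654  0.0751 -0.0189] rot [-11.  -34.2   7.6] tcp [ 0.518 -0.129  0.217] r 0.534
shift [ 0.0766  0.188  -0.0189] rot [ -9.2 -34.8  13.4] tcp [ 0.529 -0.016  0.217] r 0.529
```

View pics/tt.png

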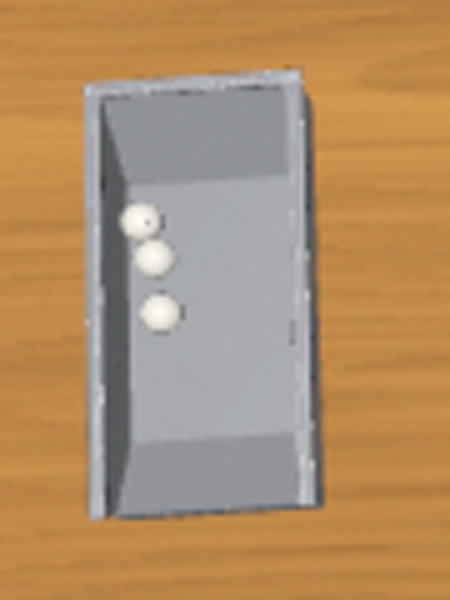

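Three balls left at the left wall. Compute their tray positions while moving back.

>>> drive_tool --series "-0.005 0.002 0.003 -3 -7 0; -0.008 0.004 0.004 -6 -14 0; -0.004 0.002 -0.005 -8.5 -21 0; 0 0 -0.015 -11 -28 0; 0.005 0.01 -0.023 -12.5 -33 1; 0.03 0.035 -0.02 -12 -34 4; 0.055 0.065 -0.019 -11 -34 7; 0.068 0.1 -0.019 -10.5 -34.5 9; 0.072 0.14 -0.019 -10 -34.8 11; 0.076 0.18 -0.019 -9.2 -34.8 13.4"

```text
clock: 15.0
tool_pos: [0.5283, -0.0231, 0.2165]
tool_rot: [-3.141, -0.14, -0.138]
contact_force: [0.6, 1.3, -1.5]
width: 0.166
```

```bash
python3 st.py; python3 - <<'E'
from h import *
t=cam("top")
P=onz(t,np.array([(141,220),(154,258),(160,312)])/5+[110,110],.0155)+[.001,.0015,0]
a=np.radians(TRAY[1]); d=(P-TRAY[0])[:,:2]*1000
print(np.c_[d[:,0]*np.cos(a)+d[:,1]*np.sin(a),-d[:,0]*np.sin(a)+d[:,1]*np.cos(a)].round(1))
for k in range(3):cam("top")
print(toolT()[:3,3])
plan([scoopT(traylip(-30,19,120),2.8,-10),scoopT(traylip(-30,19,90),2.8,-18),scoopT(traylip(-30,19,10),2.8,-18)])
E
```

```text
clock 15.0 tcp [ 0.5283 -0.0231  0.2165] z [ 0.138 -0.019 -0.99 ] y [-0.138 -0.99  -0.001] grasp [ 0.5257 -0.0228  0.2353]
F [ 0.6  1.3 -1.5] M [0.1  0.25 0.  ] w 15.4 q [-0.04  0.37  0.04  1.9   0.01  0.74 -1.72]
[[63.5 46. ]
 [38.5 38.5]
 [ 3.8 35.6]]
[ 0.5282735  -0.02320818  0.21621985]
shift [-0.0711  0.3216 -0.0373] rot [ 0.4  9.9 10.6] tcp [0.457 0.298 0.179] r 0.546
shift [-0.0617  0.3221 -0.0508] rot [ 0.7 18.  10.5] tcp [0.467 0.299 0.165] r 0.554
shift [-0.0617  0.3221 -0.1308] rot [ 0.7 18.  10.5] tcp [0.467 0.299 0.085] r 0.554
```

>>> drive_tool --series "0 0.03 0 0 2 2; 0 0.06 0 0 5 4; -0.005 0.095 0 0 8 6; -0.015 0.13 0 0.2 10 8; -0.025 0.165 -0.005 0.4 12 10; -0.035 0.2 -0.015 0.5 14 10.5; -0.045 0.235 -0.025 0.6 16 10.5; -0.05 0.27 -0.035 0.7 18 10.5; -0.05 0.3 -0.045 0.7 18 10.5; -0.05 0.32 -0.05 0.7 18 10.5"

```text
clock: 16.03
tool_pos: [0.4787, 0.2967, 0.1646]
tool_rot: [3.14, 0.176, 0.046]
contact_force: [0.7, 0.5, -1.0]
width: 0.167
```

```bash
python3 - <<'E'
from h import *
for k in range(8):cam("top")
print(toolT()[:3,3])
plan([scoopT(traylip(x,20,h),2.8,p) for x,h,p in [(-17,90,-16),(-17,12,-16),(-17,3,-16),(-5,3,-12),(8,3,-7),(20,3,-2),(30,3,-1.5),(88,3,-1.5)]])
w=cam("wrist");cv2.imwrite("pics/w10.png",w["im"])
E
```

```text
[0.4800614  0.29306755 0.16627391]
shift [-0.0031  0.0073 -0.0049] rot [ 0.3 -2.   0.4] tcp [0.477 0.3   0.161] r 0.564
shift [-0.0031  0.0073 -0.0829] rot [ 0.3 -2.   0.4] tcp [0.477 0.3   0.083] r 0.564
shift [-0.0031  0.0073 -0.0919] rot [ 0.3 -2.   0.4] tcp [0.477 0.3   0.074] r 0.564
shift [ 0.0042  0.0077 -0.1001] rot [ 0.4 -6.   0.4] tcp [0.484 0.301 0.066] r 0.57
shift [ 0.0122  0.0081 -0.1109] rot [  0.7 -11.    0.4] tcp [0.492 0.301 0.055] r 0.577
shift [ 0.0201  0.0084 -0.1221] rot [  0.9 -16.    0.4] tcp [0.5   0.302 0.044] r 0.584
shift [ 0.0297  0.0089 -0.1232] rot [  0.9 -16.5   0.4] tcp [0.51  0.302 0.043] r 0.592
shift [ 0.0876  0.0117 -0.1232] rot [  0.9 -16.5   0.4] tcp [0.568 0.305 0.043] r 0.644
```

View pics/w10.png

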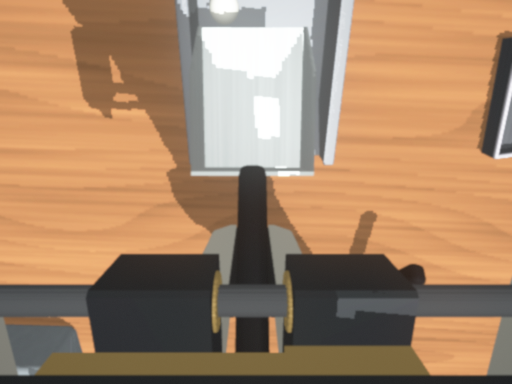

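>>> drive_tool --series "-0.003 0.006 -0.01 0.3 -2 0.4; -0.003 0.006 -0.03 0.3 -2 0.4; -0.003 0.006 -0.05 0.3 -2 0.4; -0.003 0.006 -0.07 0.3 -2 0.4; -0.003 0.006 -0.08 0.3 -2 0.4; -0.003 0.006 -0.08 0.3 -2 0.4; -0.003 0.006 -0.08 0.3 -2 0.4"

```text
clock: 17.07
tool_pos: [0.4763, 0.301, 0.0858]
tool_rot: [-3.14, 0.14, 0.052]
contact_force: [0.7, 0.2, -1.1]
width: 0.169
```

```bash
python3 st.py; python3 look.py m4; python3 - <<'E'
from h import *
for k in range(2):cam("top")
print(toolT()[:3,3])
plan([scoopT(traylip(x,20,h),2.8,p) for x,h,p in [(-17,3,-16),(-5,3,-12),(8,3,-7),(20,3,-2),(30,3,-1.5),(88,3,-1.5)]])
E
```

```text
clock 17.0667 tcp [0.4763 0.301  0.0858] z [-0.14  -0.006 -0.99 ] y [ 0.052 -0.999 -0.001] grasp [0.479  0.3011 0.1047]
F [ 0.7  0.2 -1.1] M [ 0.03 -0.17  0.02] w 15.8 q [-0.51  0.7  -0.08  1.71 -0.02  0.86 -2.08]
lip tray -16.8 22.1 15.8 pitch -15.9 yaw 3.0
[0.4767143  0.30180285 0.08678938]
shift [ 0.0003 -0.0014 -0.0124] rot [-0.2  0.1 -0.2] tcp [0.477 0.3   0.074] r 0.564
shift [ 0.0076 -0.0011 -0.0207] rot [ 0.  -3.9 -0.2] tcp [0.484 0.301 0.066] r 0.57
shift [ 0.0155 -0.0007 -0.0314] rot [ 0.3 -8.9 -0.2] tcp [0.492 0.301 0.055] r 0.577
shift [ 0.0234 -0.0003 -0.0426] rot [  0.6 -13.9  -0.2] tcp [0.5   0.302 0.044] r 0.584
shift [ 0.033   0.0002 -0.0437] rot [  0.6 -14.4  -0.2] tcp [0.51  0.302 0.043] r 0.592
shift [ 0.091   0.003  -0.0437] rot [  0.6 -14.4  -0.2] tcp [0.568 0.305 0.043] r 0.644
```

View pics/m4.png

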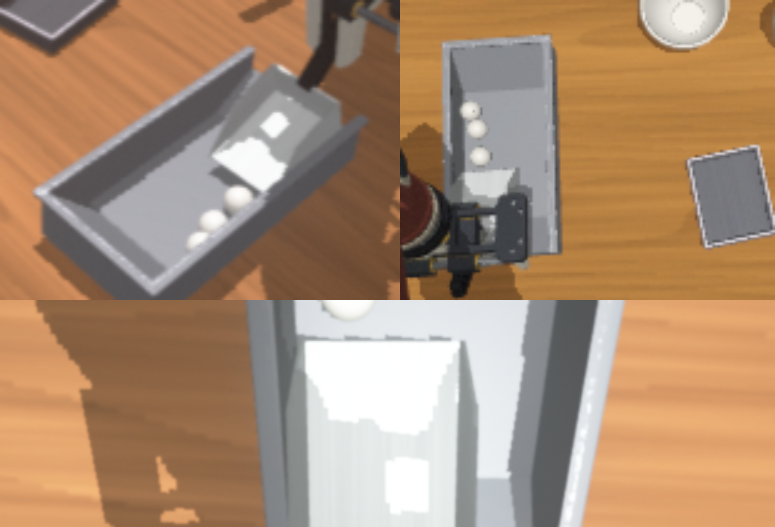

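>>> drive_tool --series "0 -0.002 -0.006 0 0 -0.2; 0 -0.002 -0.012 0 0 -0.2; 0.004 -0.002 -0.016 0 -2 -0.2; 0.008 -0.002 -0.021 0 -4 -0.2; 0.012 -0.002 -0.026 0.1 -6.4 -0.2; 0.016 -0.002 -0.031 0.3 -8.9 -0.2; 0.02 -0.001 -0.037 0.4 -11.4 -0.2; 0.024 -0.001 -0.042 0.6 -13.9 -0.2; 0.033 -0.001 -0.043 0.6 -14.4 -0.2; 0.042 -0.001 -0.043 0.6 -14.4 -0.2"

```text
clock: 18.15
tool_pos: [0.5167, 0.3008, 0.042]
tool_rot: [3.14, -0.109, 0.052]
contact_force: [-0.1, 0.3, -1.0]
width: 0.171
```

```bash
python3 st.py; python3 look.py m5
```

```text
clock 18.15 tcp [0.5167 0.3008 0.042 ] z [ 0.108  0.004 -0.994] y [ 0.052 -0.999  0.002] grasp [0.5146 0.3007 0.0609]
F [-0.1  0.3 -1. ] M [0.02 0.24 0.04] w 15.9 q [-0.61  0.72  0.03  1.84  0.08  0.49 -2.18]
lip tray 40.3 17.1 2.7 pitch -1.5 yaw 2.7
```

View pics/m5.png

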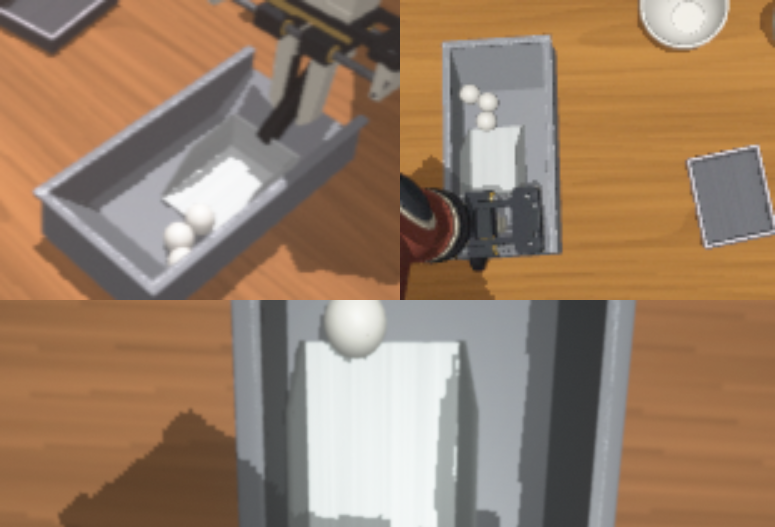

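>>> drive_tool --series "0.008 0.001 0 0 0 0; 0.016 0.002 0 0 0 0; 0.024 0.003 0 0 0 0; 0.032 0.003 0 0 0 0; 0.04 0.004 0 0 0 0; 0.045 0.004 0 0 0 0; 0.048 0.004 0 0 0 0; 0.048 0.004 0 0 0 0; 0.048 0.004 0 0 0 0"

```text
clock: 19.05
tool_pos: [0.5659, 0.3043, 0.0425]
tool_rot: [3.141, -0.111, 0.05]
contact_force: [0.1, 0.5, -1.2]
width: 0.167
```

```bash
python3 look.py m6; python3 st.py
```

```text
lip tray 85.7 19.9 2.2 pitch -1.7 yaw 2.8
clock 19.2 tcp [0.5656 0.3045 0.0426] z [ 0.111  0.005 -0.994] y [ 0.05  -0.999  0.001] grasp [0.5635 0.3044 0.0615]
F [-0.9 -0.5 -0.7] M [-0.08  0.36  0.04] w 15.8 q [-0.57  0.77  0.02  1.71  0.08  0.57 -2.14]
```

View pics/m6.png

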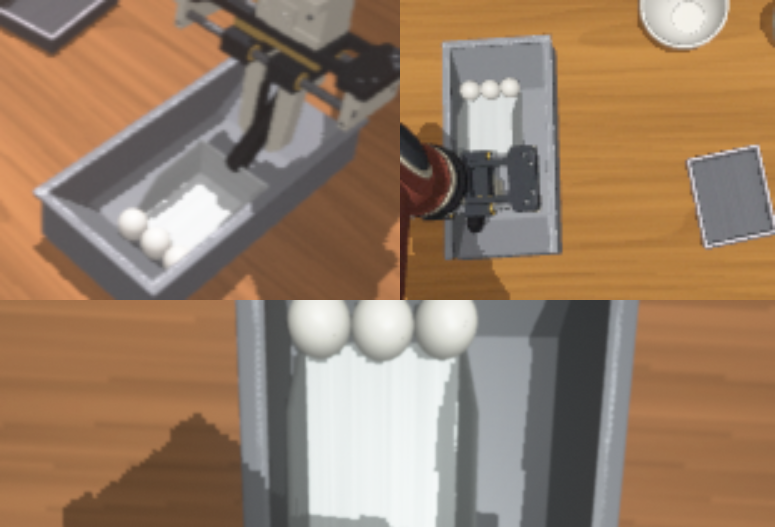

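```bash
python3 - <<'E'
from h import *
print(toolT()[:3,3])
plan([scoopT(traylip(x,20,h),2.8,p) for x,h,p in [(90,2,-.5),(93,5,1),(96,8,3),(99,11,5)]])
E
```

```text
[0.56556104 0.30450789 0.04261607]
shift [ 0.0034  0.0004 -0.0029] rot [ 0.1 -1.2 -0. ] tcp [0.569 0.305 0.04 ] r 0.646
shift [ 0.0055  0.0005 -0.0033] rot [ 0.2 -2.7 -0. ] tcp [0.571 0.305 0.039] r 0.647
shift [ 0.0074  0.0006 -0.0049] rot [ 0.3 -4.7 -0. ] tcp [0.573 0.305 0.038] r 0.649
shift [ 0.0094  0.0007 -0.0066] rot [ 0.4 -6.7 -0. ] tcp [0.575 0.305 0.036] r 0.651
```

>>> drive_tool --series "0.002 0 -0.001 0 -0.6 0; 0.003 0 -0.002 0.1 -1.2 0; 0.005 0 -0.002 0.2 -2 0; 0.006 0 -0.003 0.2 -2.7 0; 0.007 0 -0.004 0.3 -4 0; 0.008 0 -0.004 0.3 -4.7 0; 0.008 0 -0.004 0.3 -4.7 0; 0.008 0 -0.004 0.3 -4.7 0; 0.008 0 -0.004 0.3 -4.7 0"

```text
clock: 19.95
tool_pos: [0.5743, 0.3045, 0.0388]
tool_rot: [-3.141, -0.194, 0.05]
contact_force: [0.9, 0.1, -2.5]
width: 0.169
```

```bash
python3 look.py m7; python3 st.py
```

```text
lip tray 97.5 19.2 9.3 pitch 3.1 yaw 2.8
clock 20.1 tcp [0.5744 0.3043 0.0388] z [ 0.193  0.01  -0.981] y [ 0.049 -0.999 -0.   ] grasp [0.5708 0.3041 0.0574]
F [ 0.2  0.3 -1.4] M [-0.    0.47 -0.  ] w 15.9 q [-0.61  0.76  0.07  1.77  0.11  0.45 -2.18]
```

View pics/m7.png

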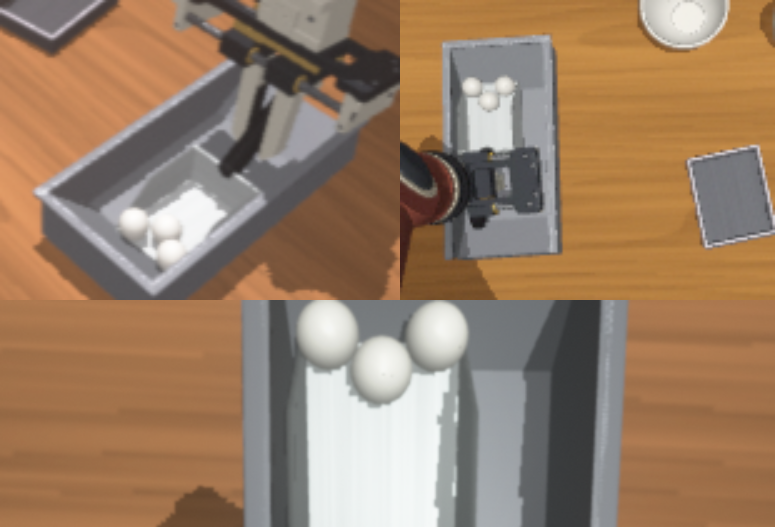

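As predicted: the middle ball went in, the outer ones are funnelling. Continue up the slope.

```bash
python3 - <<'E'
from h import *
print(toolT()[:3,3])
plan([scoopT(traylip(x,20,h),2.8,p) for x,h,p in [(99,11,4.5),(104,17,8),(109,22,11),(113,28,14),(115,34,17),(115,47,18),(115,72,18)]])
E
```

```text
[0.57442019 0.30430848 0.03877858]
shift [ 0.0008  0.0009 -0.0016] rot [ 0.  -1.4  0. ] tcp [0.575 0.305 0.037] r 0.651
shift [ 0.0044  0.0011 -0.0038] rot [ 0.2 -4.9  0. ] tcp [0.579 0.305 0.035] r 0.654
shift [ 0.0087  0.0013 -0.0059] rot [ 0.4 -7.9  0. ] tcp [0.583 0.306 0.033] r 0.658
shift [ 0.0123  0.0014 -0.007 ] rot [  0.5 -10.9   0. ] tcp [0.587 0.306 0.032] r 0.662
shift [ 0.0143  0.0015 -0.0082] rot [  0.6 -13.9   0. ] tcp [0.589 0.306 0.031] r 0.663
shift [0.0144 0.0015 0.0024] rot [  0.7 -14.9  -0. ] tcp [0.589 0.306 0.041] r 0.663
shift [0.0144 0.0015 0.0274] rot [  0.7 -14.9  -0. ] tcp [0.589 0.306 0.066] r 0.663
```

>>> drive_tool --series "0.001 0 -0.001 0 -1.4 0; 0.003 0 -0.002 0.1 -3 0; 0.004 0 -0.004 0.2 -4.9 0; 0.007 0.001 -0.005 0.3 -6.4 0; 0.009 0.001 -0.006 0.4 -7.9 0; 0.011 0.001 -0.006 0.5 -9.4 0; 0.012 0.001 -0.007 0.5 -10.9 0; 0.014 0.001 -0.008 0.6 -13.9 0; 0.014 0.001 -0.004 0.7 -14.9 0; 0.014 0.001 -0.002 0.7 -14.9 0"

```text
clock: 20.93
tool_pos: [0.5862, 0.306, 0.0359]
tool_rot: [3.139, -0.452, 0.053]
contact_force: [0.7, -0.7, -2.2]
width: 0.171
```

```bash
python3 look.py m8; python3 st.py
```

```text
lip tray 115.0 19.9 43.4 pitch 18.0 yaw 2.8
clock 21.0833 tcp [0.5888 0.3057 0.0375] z [ 0.439  0.022 -0.898] y [ 0.05  -0.999 -0.001] grasp [0.5805 0.3053 0.0546]
F [ 0.   0.7 -1.7] M [0.   0.75 0.03] w 15.7 q [-0.85  0.78  0.34  1.94  0.15  0.07 -2.31]
```

View pics/m8.png

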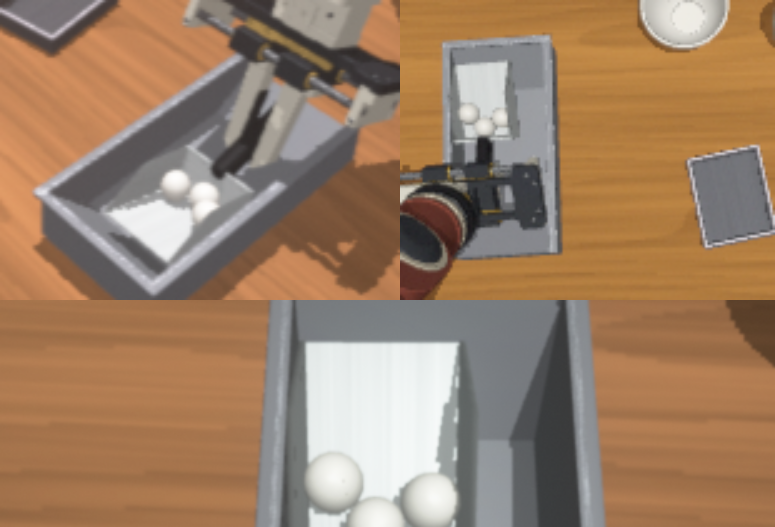

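All three aboard. Repeat the carry path to the jar.

```bash
python3 - <<'E'
from h import *
def L(rr,az,h): return [rr*np.cos(np.radians(az)),rr*np.sin(np.radians(az)),h]
plan([scoopT(traylip(110,20,170),2.8,12),scoopT(L(.70,17,.18),2,11),scoopT(L(.675,7,.18),-3,11)])
E
```

```text
shift [-4.90e-03 -1.00e-04  1.41e-01] rot [-0.3  6.  -0. ] tcp [0.584 0.306 0.179] r 0.659
shift [-0.0553 -0.1059  0.1534] rot [-0.3  7.  -0.8] tcp [0.534 0.2   0.191] r 0.57
shift [-0.0546 -0.2164  0.1534] rot [-0.   7.  -5.8] tcp [0.534 0.089 0.191] r 0.542
```

>>> drive_tool --series "0 0 0.02 0 0 0; 0 0 0.045 0 1.5 0; 0 0 0.07 -0.1 3 0; -0.003 0 0.095 -0.2 4.5 0; -0.006 -0.005 0.12 -0.3 6 0; -0.016 -0.02 0.14 -0.3 6.5 0; -0.03 -0.045 0.15 -0.3 7 0; -0.043 -0.075 0.153 -0.3 7 -0.5; -0.052 -0.1 0.153 -0.3 7 -1; -0.055 -0.125 0.153 -0.3 7 -2"

```text
clock: 21.92
tool_pos: [0.5319, 0.1781, 0.1907]
tool_rot: [3.14, -0.331, 0.013]
contact_force: [-0.5, -0.2, -2.9]
width: 0.172
```

>>> drive_tool --series "0 -0.028 0 0 0 -1; 0 -0.056 0 0 0 -2; 0 -0.084 0 0 0 -3.5; 0 -0.112 0 0.2 0 -5; 0 -0.14 0 0.3 0 -6.5; -0.001 -0.168 0 0.4 0 -8; -0.003 -0.196 0 0.5 0 -9; -0.006 -0.224 0 0.6 0 -10; -0.01 -0.25 0 0.7 0 -11.5; -0.015 -0.275 0 0.8 0 -13"

```text
clock: 22.75
tool_pos: [0.5179, -0.0975, 0.1905]
tool_rot: [-3.129, -0.332, -0.22]
contact_force: [0.6, -0.1, -2.3]
width: 0.167
```

```bash
python3 look2.py j4; python3 - <<'E'
from h import *
for k in range(3):cam("top")
print(toolT()[:3,3])
plan([scoopT(jarlip(60,175,-20,40),-20,10),scoopT(jarlip(45,172,-22),-22,8),scoopT(jarlip(25,165,-22),-22,3)])
E
```

```text
lip rel jar fwd,lat,h 75.0 133.9 179.4 pitch 11.0 yaw -12.7
[ 0.51829298 -0.0939855   0.19003146]
shift [-0.0283 -0.0846 -0.0018] rot [-0.4  1.1 -7.9] tcp [ 0.49  -0.179  0.188] r 0.521
shift [-5.450e-02 -1.143e-01 -1.000e-04] rot [ 0.2  3.  -9.9] tcp [ 0.464 -0.208  0.19 ] r 0.508
shift [-0.0711 -0.1076  0.0047] rot [ 1.6  7.8 -9.8] tcp [ 0.447 -0.202  0.195] r 0.491
```

View pics/j4.png

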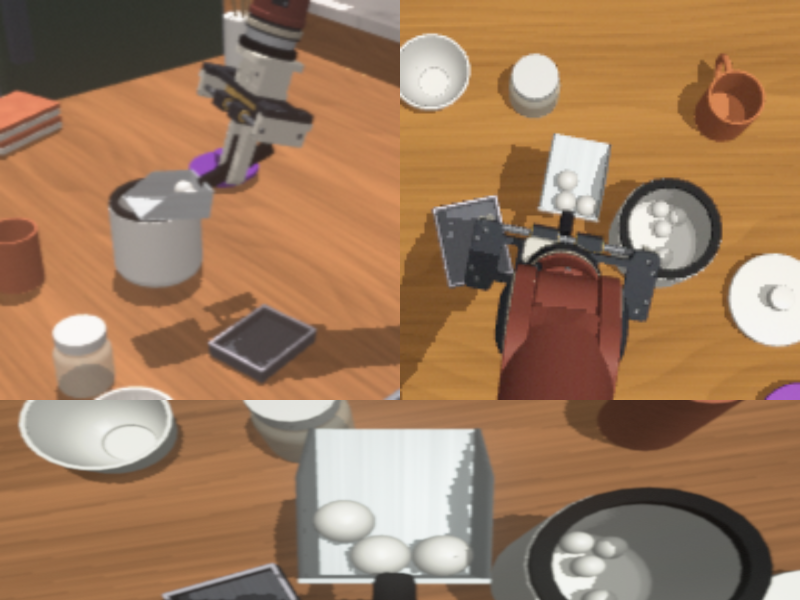

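Four balls visible in the jar (top view ~(660,220)), three in the scoop. Continue and pour.

>>> drive_tool --series "-0.01 -0.028 -0.001 0 0.3 -2.5; -0.02 -0.056 -0.001 -0.2 0.6 -5; -0.03 -0.082 -0.001 -0.3 1.2 -7.5; -0.044 -0.105 0 0 2.2 -9; -0.055 -0.112 0.001 0.3 3.2 -9.8; -0.062 -0.112 0.002 0.7 4.7 -9.8; -0.068 -0.11 0.004 1.2 6.2 -9.8; -0.071 -0.108 0.005 1.6 7.8 -9.8; -0.071 -0.108 0.005 1.6 7.8 -9.8; -0.071 -0.108 0.005 1.6 7.8 -9.8"

```text
clock: 23.88
tool_pos: [0.4479, -0.2013, 0.1949]
tool_rot: [3.141, -0.193, -0.381]
contact_force: [-0.3, 0.7, -1.3]
width: 0.169
```

```bash
python3 look2.py j5
```

```text
lip rel jar fwd,lat,h 24.9 -0.3 164.8 pitch 3.0 yaw -22.0
```

>>> drive_tool --series "-0.004 0 0 1.1 2.8 0; -0.009 0.002 0.004 3.4 8.4 0; -0.013 0.003 0.009 5.6 14 0; -0.014 0.003 0.015 7.8 19.5 0; -0.011 0.002 0.023 10.1 25.1 0; -0.004 0 0.032 12.3 30.7 0; 0.005 -0.004 0.04 14.5 36.2 0; 0.005 -0.004 0.04 14.5 36.2 0; 0.005 -0.004 0.04 14.5 36.2 0; 0.005 -0.004 0.04 14.5 36.2 0"

```text
clock: 24.87
tool_pos: [0.4518, -0.2065, 0.2342]
tool_rot: [3.138, 0.488, -0.384]
contact_force: [-1.2, 0.8, -1.4]
width: 0.171
```

```bash
python3 look2.py j6; python3 - <<'E'
from h import *
t=cam("top"); crop(t,110,110,200,230,4,"tt2")
def L(rr,az,h): return [rr*np.cos(np.radians(az)),rr*np.sin(np.radians(az)),h]
REST=np.array([.5535,.008,0]);
a=np.radians(11.0); 
# scoop placed with origin at rest centre, flat
def rest(dz,p=0,dx=0): return scoopT(REST+np.array([(.046+dx)*np.cos(a),(.046+dx)*np.sin(a),.003+dz]),11,p)
plan([scoopT(jarlip(30,175,-22),-22,0),scoopT(L(.665,-14,.18),-14,0),scoopT(L(.63,-4,.16),-2,0),rest(.12),rest(.03),rest(0)])
E
```

```text
lip rel jar fwd,lat,h -17.6 -3.2 128.8 pitch -35.9 yaw -22.1
shift [ 0.0021  0.0023 -0.024 ] rot [-13.3 -33.4   0. ] tcp [ 0.453 -0.204  0.212] r 0.497
shift [ 0.0664  0.0772 -0.019 ] rot [-10.9 -34.2   7.8] tcp [ 0.518 -0.129  0.217] r 0.534
shift [ 0.0458  0.1669 -0.039 ] rot [ -7.3 -35.3  19.4] tcp [ 0.497 -0.039  0.197] r 0.499
shift [ 0.0183  0.198  -0.076 ] rot [ -3.3 -36.3  31.9] tcp [ 0.47  -0.008  0.16 ] r 0.47
shift [ 0.0183  0.198  -0.166 ] rot [ -3.3 -36.3  31.9] tcp [ 0.47  -0.008  0.07 ] r 0.47
shift [ 0.0183  0.198  -0.196 ] rot [ -3.3 -36.3  31.9] tcp [ 0.47  -0.008  0.04 ] r 0.47
```

View pics/j6.png

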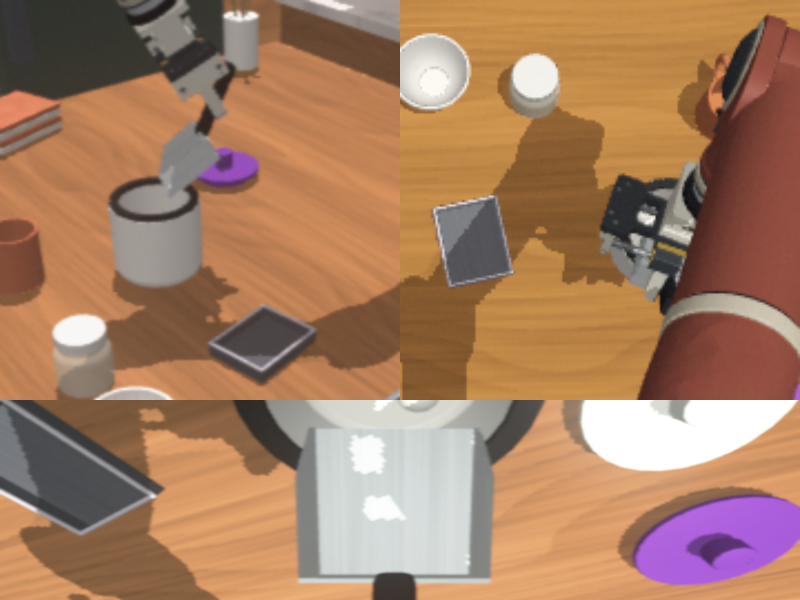

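View pics/tt2.png

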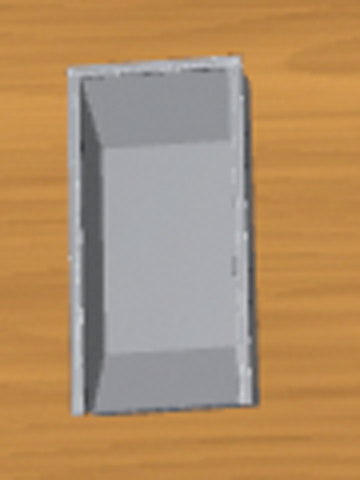

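>>> drive_tool --series "-0.005 0.002 0.003 -3 -7 0; -0.008 0.004 0.004 -6 -14 0; -0.004 0.002 -0.005 -8.5 -21 0; 0 0.002 -0.015 -11 -28 0; 0.005 0.01 -0.023 -12.5 -33 1; 0.03 0.035 -0.02 -12 -34 4; 0.055 0.065 -0.019 -11 -34.2 7; 0.055 0.1 -0.022 -10 -34.7 11; 0.05 0.135 -0.03 -8.5 -35 15; 0.046 0.165 -0.039 -7.3 -35.3 19.4"

```text
clock: 25.9
tool_pos: [0.4974, -0.0391, 0.1967]
tool_rot: [-3.141, -0.14, -0.029]
contact_force: [0.0, 0.2, -0.7]
width: 0.168
```

```bash
cat >> h.py <<'E'
REST=np.array([.5535,.008,0])
def rest(dz,p=0,dx=0,yaw=11):
    a=np.radians(yaw); return scoopT(REST+np.array([(.046+dx)*np.cos(a),(.046+dx)*np.sin(a),.003+dz]),yaw,p)
E
python3 - <<'E'
from h import *
for k in range(3):cam("top")
print(toolT()[:3,3])
plan([rest(.12),rest(.06),rest(.03),rest(0)])
t=cam("top"); crop(t,290,150,380,230,5,"jj")
E
```

```text
[ 0.49643535 -0.03876212  0.19573999]
shift [-0.0267  0.0304 -0.0361] rot [-0.  -0.2 12.6] tcp [ 0.47  -0.008  0.16 ] r 0.47
shift [-0.0267  0.0304 -0.0961] rot [-0.  -0.2 12.6] tcp [ 0.47  -0.008  0.1  ] r 0.47
shift [-0.0267  0.0304 -0.1261] rot [-0.  -0.2 12.6] tcp [ 0.47  -0.008  0.07 ] r 0.47
shift [-0.0267  0.0304 -0.1561] rot [-0.  -0.2 12.6] tcp [ 0.47  -0.008  0.04 ] r 0.47
```

View pics/jj.png

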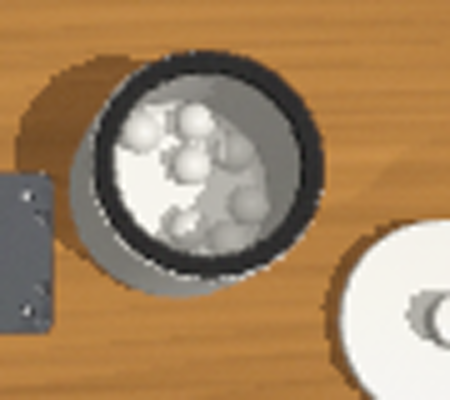

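>>> drive_tool --series "-0.008 0.01 -0.01 0 0 4; -0.017 0.02 -0.025 0 -0.2 8; -0.026 0.03 -0.04 0 -0.2 12.6; -0.027 0.03 -0.065 0 -0.2 12.6; -0.027 0.03 -0.09 0 -0.2 12.6; -0.027 0.03 -0.11 0 -0.2 12.6; -0.027 0.03 -0.12 0 -0.2 12.6; -0.027 0.03 -0.12 0 -0.2 12.6; -0.027 0.03 -0.12 0 -0.2 12.6"

```text
clock: 26.85
tool_pos: [0.4714, -0.0132, 0.0759]
tool_rot: [3.14, -0.141, 0.184]
contact_force: [0.6, -0.7, -0.6]
width: 0.165
```

```bash
python3 - <<'E'
from h import *
for k in range(4):cam("top")
print(toolT()[:3,3])
plan([rest(.03),rest(.01),rest(0)])
w=cam("wrist"); cv2.imwrite("pics/w11.png",w["im"])
S=toolT()@np.linalg.inv(np.load("G.npy"));print(S.round(3))
E
```

```text
[ 0.47196609 -0.01211567  0.0768592 ]
shift [-0.0023  0.0037 -0.0072] rot [0.  0.2 0.4] tcp [ 0.47  -0.008  0.07 ] r 0.47
shift [-0.0023  0.0037 -0.0272] rot [0.  0.2 0.4] tcp [ 0.47  -0.008  0.05 ] r 0.47
shift [-0.0023  0.0037 -0.0372] rot [0.  0.2 0.4] tcp [ 0.47  -0.008  0.04 ] r 0.47
[[ 0.983 -0.184 -0.004  0.556]
 [ 0.184  0.983  0.     0.004]
 [ 0.003 -0.001  1.     0.04 ]
 [ 0.     0.     0.     1.   ]]
```

View pics/w11.png

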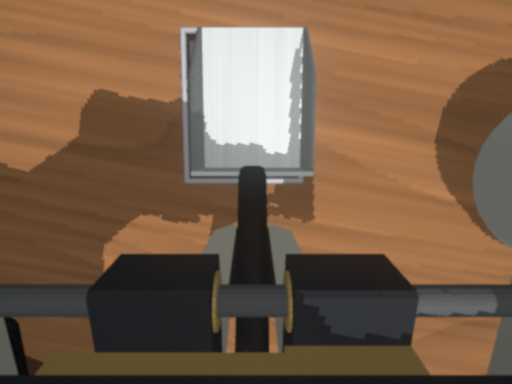

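>>> drive_tool --series "-0.001 0.003 0 0 0 0; -0.002 0.006 0 0 0.2 0; -0.002 0.006 -0.01 0 0.2 0; -0.002 0.006 -0.02 0 0.2 0; -0.002 0.006 -0.028 0 0.2 0; -0.002 0.006 -0.034 0 0.2 0; -0.002 0.006 -0.037 0 0.2 0; -0.002 0.006 -0.037 0 0.2 0"

```text
clock: 27.77
tool_pos: [0.4683, -0.0053, 0.0386]
tool_rot: [-3.141, -0.137, 0.187]
contact_force: [0.5, -0.3, -1.1]
width: 0.17
```

```bash
python3 - <<'E'
from h import *
for k in range(3):cam("top")
w=cam("wrist"); s=cam("scene");cv2.imwrite("pics/w12.png",w["im"]); crop(s,200,150,320,270,5,"s12")
E
python3 st.py
```

```text
clock 28.0167 tcp [ 0.4692 -0.0056  0.0387] z [ 0.135  0.026 -0.991] y [ 0.185 -0.983 -0.   ] grasp [ 0.4666 -0.0061  0.0575]
F [-0.6  0.  -1.4] M [-0.04  0.19  0.  ] w 15.7 q [ 0.02  0.6  -0.06  2.23  0.07  0.18 -1.48]
```

View pics/w12.png

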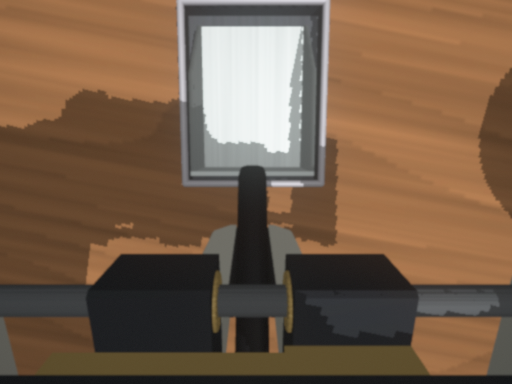

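View pics/s12.png

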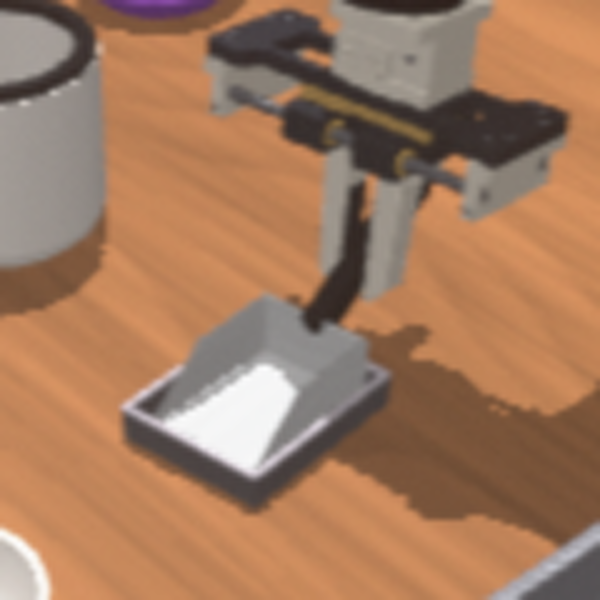

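>>> drive_tool --series "0 0 0 0 0 0; 0 0 0 0 0 0; 0 0 0 0 0 0; 0 0 0 0 0 0; 0 0 0 0 0 0; 0 0 0 0 0 0; 0 0 0 0 0 0; 0 0 0 0 0 0" --fingers 0.2

```text
clock: 28.68
tool_pos: [0.469, -0.0056, 0.0387]
tool_rot: [-3.141, -0.138, 0.186]
contact_force: [0.2, -0.4, -0.5]
width: 0.399
```

>>> drive_tool --series "-0.003 0 0.02 0 0 0; -0.005 -0.001 0.04 0 0 0; -0.01 -0.002 0.07 0 0 0; -0.014 -0.002 0.1 0 0 0; -0.014 -0.002 0.13 0 0 0; -0.014 -0.002 0.16 0 0 0; -0.014 -0.002 0.18 0 0 0; -0.014 -0.002 0.18 0 0 0"

```text
clock: 29.35
tool_pos: [0.4577, -0.0076, 0.223]
tool_rot: [3.14, -0.147, 0.186]
contact_force: [0.7, -0.0, -0.2]
width: 0.403
```

```bash
python3 - <<'E'
from h import *
for k in range(3):cam("top")
w=cam("wrist"); s=cam("scene");t=cam("top");cv2.imwrite("pics/w13.png",w["im"]); crop(s,200,150,320,270,5,"s13"); crop(t,210,140,420,290,3.8,"t13")
m=(cv2.cvtColor(t["im"],cv2.COLOR_BGR2HSV)[...,1]<45)&(t["im"].min(2)>150)
z=np.zeros_like(m); z[180:260,340:420]=m[180:260,340:420]
c=max(cv2.findContours(z.astype(np.uint8),cv2.RETR_EXTERNAL,cv2.CHAIN_APPROX_NONE)[0],key=len); e=cv2.fitEllipse(c); print(e,onz(t,e[0],.022))
E
python3 st.py
```

```text
((378.6199951171875, 214.40394592285156), (39.83140563964844, 41.63746643066406), 129.38262939453125) [[ 0.46220859 -0.39887833  0.022     ]]
clock 29.65 tcp [ 0.4539 -0.0076  0.2172] z [ 0.131  0.026 -0.991] y [ 0.185 -0.983 -0.001] grasp [ 0.4514 -0.0081  0.236 ]
F [-0.8  0.3 -0.2] M [-0.02  0.07  0.01] w 37.3 q [ 0.08  0.26 -0.12  2.06  0.02  0.69 -1.43]
```

View pics/w13.png

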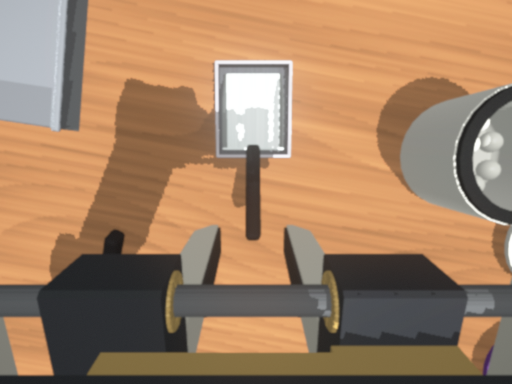

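View pics/t13.png

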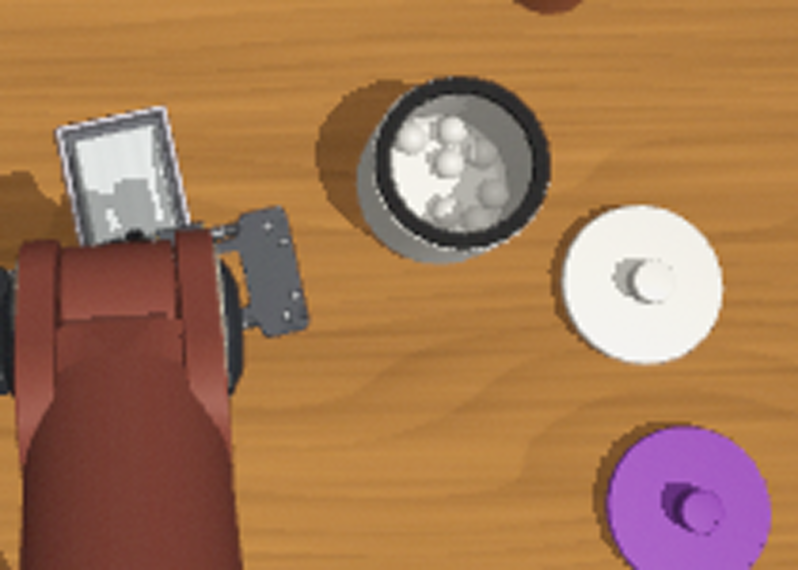

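```bash
cat >> h.py <<'E'
def ptool(items):
    ref=toolT(); print("ref",ref[:3,3].round(4))
    for x,y,z,yaw in items:
        R=Ro.from_euler('ZX',[yaw,180],degrees=True).as_matrix()
        print("shift",(np.array([x,y,z])-ref[:3,3]).round(4),"rot",np.degrees(Ro.from_matrix(R@ref[:3,:3].T).as_rotvec()).round(1))
E
python3 - <<'E'
from h import *
ptool([(.46,-.05,.21,15),(.47,-.15,.2,30),(.47,-.28,.19,45),(.462,-.398,.17,61)])
E
```

```text
ref [ 0.4539 -0.0076  0.2172]
shift [ 0.0061 -0.0424 -0.0072] rot [-1.8  7.5  4.3]
shift [ 0.0161 -0.1424 -0.0172] rot [-2.7  7.2 19.3]
shift [ 0.0161 -0.2724 -0.0272] rot [-3.7  6.9 34.3]
shift [ 0.0081 -0.3904 -0.0472] rot [-4.7  6.4 50.2]
```

>>> drive_tool --series "0.003 -0.02 0 -1 4 2; 0.006 -0.045 0 -1.8 7.5 5; 0.012 -0.08 0 -2 7.4 9; 0.015 -0.12 0 -2.3 7.3 14; 0.016 -0.16 0 -2.8 7.2 20; 0.016 -0.2 -0.01 -3.2 7.1 26; 0.016 -0.24 -0.02 -3.5 7 31; 0.016 -0.28 -0.025 -3.8 6.9 36; 0.014 -0.32 -0.03 -4.2 6.7 41; 0.012 -0.35 -0.035 -4.5 6.5 46" --fingers -0.6

```text
clock: 30.48
tool_pos: [0.4653, -0.3614, 0.1815]
tool_rot: [-3.141, -0.002, 0.992]
contact_force: [1.1, -0.8, -0.4]
width: 0.795
```

>>> drive_tool --series "-0.001 -0.02 -0.005 -0.1 0 3; -0.003 -0.035 -0.01 -0.2 0 4; -0.004 -0.04 -0.01 -0.2 0 4; -0.004 -0.04 -0.01 -0.2 0 4; -0.004 -0.04 -0.01 -0.2 0 4; -0.004 -0.04 -0.01 -0.2 0 4"

```text
clock: 30.98
tool_pos: [0.4639, -0.3956, 0.1737]
tool_rot: [3.138, -0.002, 1.063]
contact_force: [-0.2, -0.0, 0.0]
width: 0.803
```

```bash
python3 - <<'E'
from h import *
for k in range(3):cam("top")
w=cam("wrist"); cv2.imwrite("pics/w14.png",w["im"]);np.savez("w14.npz",**w)
E
python3 st.py
```

```text
clock 31.1833 tcp [ 0.4636 -0.3965  0.1741] z [ 0.004 -0.002 -1.   ] y [ 0.873 -0.487  0.004] grasp [ 0.4636 -0.3965  0.1931]
F [ 0.3  0.3 -0.2] M [-0.09 -0.06  0.01] w 74.4 q [ 0.82  0.6  -0.25  1.6   0.17  0.95  0.01]
```

View pics/w14.png

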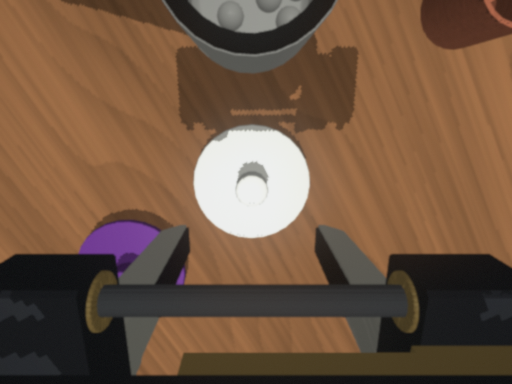

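```bash
python3 - <<'E'
from h import *
w=dict(np.load("w14.npz")); t=cam("top")
print(tri(w,(252,189),t,np.array([655,281])/3.8+[210,140]))
print(onz(w,[(252,189)],.05))
m=(w["im"].min(2)>200).astype(np.uint8); m[:110]=0;m[240:]=0
c=max(cv2.findContours(m,cv2.RETR_EXTERNAL,cv2.CHAIN_APPROX_NONE)[0],key=len);h=cv2.convexHull(c)[:,0].astype(float)
P=onz(w,h,.022); cc=cv2.minEnclosingCircle(P[:,:2].astype(np.float32)); print(cc)
ptool([(.4625,-.3985,.08,61),(.4625,-.3985,.027,61)])
E
```

```text
(array([ 0.46230911, -0.40117824,  0.04480789]), np.float64(0.0027256434124969644))
[[ 0.46362736 -0.3987298   0.05      ]]
((0.4620424211025238, -0.39999356865882874), 0.062025971710681915)
ref [ 0.4635 -0.3968  0.1741]
shift [-0.001  -0.0017 -0.0941] rot [0.1 0.2 0.2]
shift [-0.001  -0.0017 -0.1471] rot [0.1 0.2 0.2]
```

>>> drive_tool --series "-0.001 -0.002 -0.02 0.1 0.2 0; -0.001 -0.002 -0.045 0.1 0.2 0; -0.001 -0.002 -0.07 0.1 0.2 0; -0.001 -0.002 -0.095 0.1 0.2 0; -0.001 -0.002 -0.115 0.1 0.2 0; -0.001 -0.002 -0.13 0.1 0.2 0; -0.001 -0.002 -0.14 0.1 0.2 0; -0.001 -0.002 -0.146 0.1 0.2 0; -0.001 -0.002 -0.146 0.1 0.2 0; -0.001 -0.002 -0.146 0.1 0.2 0"

```text
clock: 32.07
tool_pos: [0.4625, -0.3998, 0.0282]
tool_rot: [3.141, 0.0, 1.061]
contact_force: [0.2, 0.1, 0.4]
width: 0.801
```

```bash
python3 - <<'E'
from h import *
for k in range(2):cam("top")
w=cam("wrist"); cv2.imwrite("pics/w15.png",w["im"])
E
python3 st.py
```

```text
clock 32.2167 tcp [ 0.4627 -0.4001  0.0288] z [ 0.002 -0.001 -1.   ] y [ 0.873 -0.489  0.002] grasp [ 0.4626 -0.4001  0.0478]
F [1.  0.5 0.3] M [-0.04 -0.05  0.05] w 74.5 q [ 0.8   0.79 -0.2   1.71  0.23  0.66 -0.04]
```

View pics/w15.png

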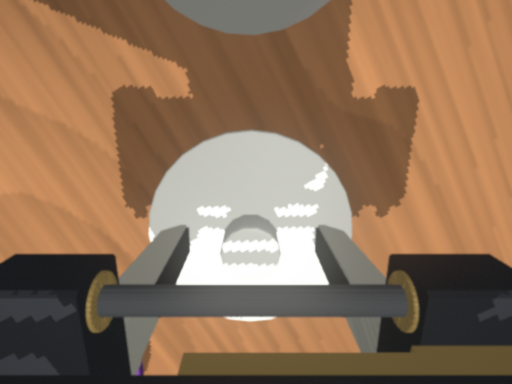

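Knob is centred between the fingers. Close.

>>> drive_tool --series "0 0 0 0 0 0; 0 0 0 0 0 0; 0 0 0 0 0 0; 0 0 0 0 0 0; 0 0 0 0 0 0; 0 0 0 0 0 0; 0 0 0 0 0 0; 0 0 0 0 0 0; 0 0 0 0 0 0; 0 0 0 0 0 0" --fingers 1 --grip_force 40

```text
clock: 33.05
tool_pos: [0.462, -0.3996, 0.0276]
tool_rot: [3.142, -0.0, 1.06]
contact_force: [-1.1, 0.7, -0.3]
width: 0.344
```

```bash
python3 st.py; python3 - <<'E'
from h import *
ptool([(.463,-.399,.17,61),(.5475,-.242,.17,61),(.5475,-.242,.140,61)])
E
```

```text
clock 33.05 tcp [ 0.462  -0.3996  0.0276] z [ 0.  0. -1.] y [ 0.873 -0.489  0.   ] grasp [ 0.462  -0.3996  0.0466]
F [-1.1  0.7 -0.3] M [-0.02 -0.01 -0.02] w 32.0 q [ 0.8   0.79 -0.2   1.71  0.23  0.66 -0.04]
ref [ 0.462  -0.3996  0.0276]
shift [0.001  0.0006 0.1424] rot [-0.   0.   0.2]
shift [0.0855 0.1576 0.1424] rot [-0.   0.   0.2]
shift [0.0855 0.1576 0.1124] rot [-0.   0.   0.2]
```

>>> drive_tool --series "0 0 0 0 0 0; 0 0 0 0 0 0; 0 0 0.015 0 0 0; 0 0 0.035 0 0 0; 0 0 0.06 0 0 0; 0 0 0.085 0 0 0; 0 0 0.11 0 0 0; 0 0 0.13 0 0 0; 0 0 0.142 0 0 0; 0 0 0.142 0 0 0"

```text
clock: 33.88
tool_pos: [0.4632, -0.4004, 0.1723]
tool_rot: [3.136, 0.001, 1.06]
contact_force: [0.3, 0.0, -2.2]
width: 0.347
```

>>> drive_tool --series "0.008 0.015 0 0 0 0; 0.02 0.037 0 0 0 0; 0.033 0.06 0 0 0 0; 0.045 0.083 0 0 0 0; 0.057 0.105 0 0 0 0; 0.067 0.125 0 0 0 0; 0.076 0.142 0 0 0 0; 0.083 0.153 0 0 0 0; 0.085 0.157 0 0 0 0; 0.085 0.157 0 0 0 0"

```text
clock: 34.72
tool_pos: [0.547, -0.2413, 0.1687]
tool_rot: [-3.14, -0.0, 1.063]
contact_force: [-0.8, -0.0, -3.2]
width: 0.347
```

```bash
python3 - <<'E'
from h import *
for k in range(4):cam("top")
w=cam("wrist"); t=cam("top"); s=cam("scene"); cv2.imwrite("pics/w16.png",w["im"]); np.savez("w16.npz",**w); np.savez("s16.npz",**s)
cv2.imwrite("pics/m16.png",np.hstack([cv2.resize(s["im"][100:220,140:260],(400,400)),cv2.resize(t["im"][130:230,280:380],(400,400))]))
E
python3 st.py
```

```text
clock 35.0667 tcp [ 0.5464 -0.2439  0.1696] z [-0. -0. -1.] y [ 0.872 -0.49   0.   ] grasp [ 0.5464 -0.2439  0.1886]
F [ 0.3  0.6 -2.4] M [-0.06  0.02  0.02] w 32.6 q [ 0.53  0.59 -0.24  1.64  0.17  0.93 -0.28]
```

View pics/w16.png

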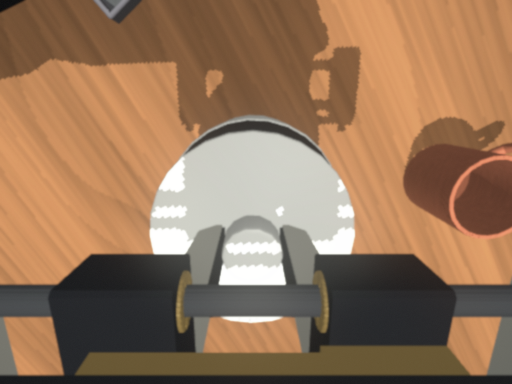

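View pics/m16.png

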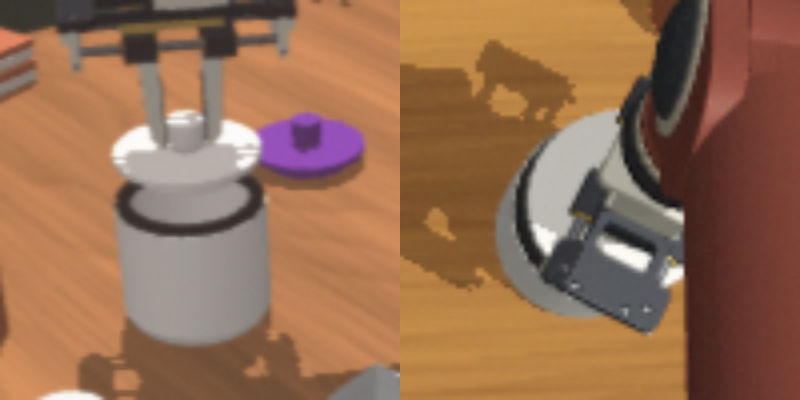

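```bash
python3 - <<'E'
from h import *
s=dict(np.load("s16.npz"))
print(proj(s,[[.5475,-.242,.121],[.5464,-.2439,.164],[.5475,-.242,.164]]))
im=s["im"]; print("obs ring",np.array([190.5/3.333+140]),"lid",187/3.333+140)
w=dict(np.load("w16.npz"))
# ring outer far edge arc & lid check
print(proj(w,[[.5464,-.2439,.164]]))
ptool([(.5475,-.242,.14,61),(.5475,-.242,.1346,61)])
E
```

```text
[[197.2197946  157.88951838]
 [196.09589764 144.08861362]
 [196.14178556 144.42933028]]
obs ring [197.15571557] lid 196.1056105610561
[[251.29207834 233.37636125]]
ref [ 0.5464 -0.2439  0.1696]
shift [ 0.0011  0.0019 -0.0296] rot [ 0.  -0.   0.4]
shift [ 0.0011  0.0019 -0.035 ] rot [ 0.  -0.   0.4]
```

>>> drive_tool --series "0.001 0.002 0 0 0 0; 0.001 0.002 -0.008 0 0 0; 0.001 0.002 -0.016 0 0 0; 0.001 0.002 -0.023 0 0 0; 0.001 0.002 -0.029 0 0 0; 0.001 0.002 -0.033 0 0 0; 0.001 0.002 -0.035 0 0 0; 0.001 0.002 -0.035 0 0 0; 0.001 0.002 -0.035 0 0 0"

```text
clock: 35.82
tool_pos: [0.5482, -0.2407, 0.1346]
tool_rot: [3.141, -0.0, 1.06]
contact_force: [0.3, -0.2, -2.1]
width: 0.343
```

```bash
python3 st.py; python3 - <<'E'
from h import *
s=cam("scene"); crop(s,140,100,260,220,5,"s17")
E
python3 st.py
```

```text
clock 35.8167 tcp [ 0.5482 -0.2407  0.1346] z [ 0.001 -0.    -1.   ] y [ 0.873 -0.488  0.001] grasp [ 0.5482 -0.2407  0.1536]
F [ 0.3 -0.2 -2.1] M [-0.03 -0.12 -0.03] w 31.9 q [ 0.52  0.63 -0.23  1.67  0.18  0.85 -0.3 ]
clock 35.8667 tcp [ 0.5482 -0.2407  0.1346] z [ 0.001 -0.    -1.   ] y [ 0.873 -0.488  0.001] grasp [ 0.5482 -0.2407  0.1536]
F [-0.2  0.8 -2.9] M [-0.03 -0.03  0.02] w 32.5 q [ 0.52  0.63 -0.23  1.67  0.18  0.85 -0.3 ]
```

View pics/s17.png

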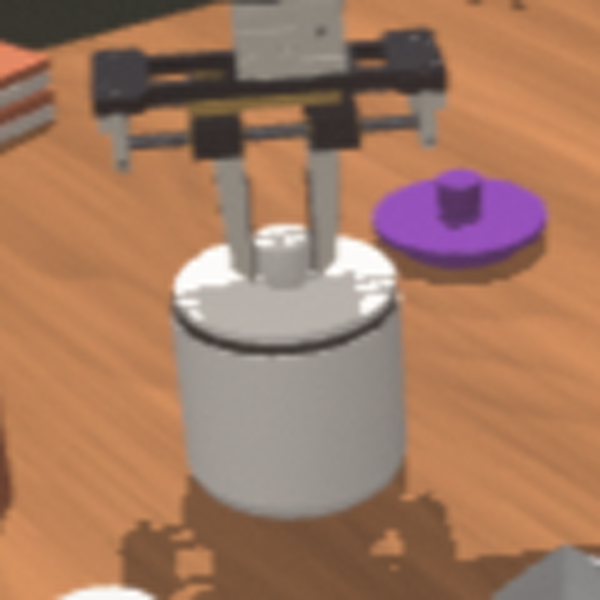

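>>> drive_tool --series "0 0 -0.002 0 0 0; 0 0 -0.004 0 0 0; 0 0 -0.006 0 0 0; 0 0 -0.007 0 0 0; 0 0 -0.008 0 0 0; 0 0 -0.008 0 0 0; 0 0 -0.008 0 0 0"

```text
clock: 36.45
tool_pos: [0.5483, -0.2407, 0.1292]
tool_rot: [3.14, 0.0, 1.06]
contact_force: [-3.3, 1.3, 9.7]
width: 0.344
```

```bash
python3 st.py
```

```text
clock 36.45 tcp [ 0.5483 -0.2407  0.1292] z [ 0.001 -0.001 -1.   ] y [ 0.872 -0.489  0.002] grasp [ 0.5483 -0.2407  0.1482]
F [-3.3  1.3  9.7] M [0.31 0.93 0.03] w 32.0 q [ 0.52  0.64 -0.23  1.68  0.19  0.84 -0.3 ]
```

>>> drive_tool --series "0 0 -0.002 0 0 0; 0 0 -0.004 0 0 0; 0 0 -0.006 0 0 0; 0 0 -0.006 0 0 0; 0 0 -0.006 0 0 0; 0 0 -0.006 0 0 0"

```text
clock: 36.95
tool_pos: [0.5484, -0.2407, 0.1284]
tool_rot: [3.138, 0.001, 1.06]
contact_force: [-10.9, 3.8, 34.6]
width: 0.352
```

```bash
python3 st.py;python3 - <<'E'
from h import *
s=cam("scene"); crop(s,140,100,260,220,5,"s18")
E
```

```text
clock 36.95 tcp [ 0.5484 -0.2407  0.1284] z [ 0.002 -0.003 -1.   ] y [ 0.872 -0.489  0.003] grasp [ 0.5483 -0.2407  0.1474]
F [-10.9   3.8  34.6] M [ 0.97  2.84 -0.  ] w 32.7 q [ 0.52  0.64 -0.23  1.68  0.19  0.84 -0.3 ]
```

View pics/s18.png

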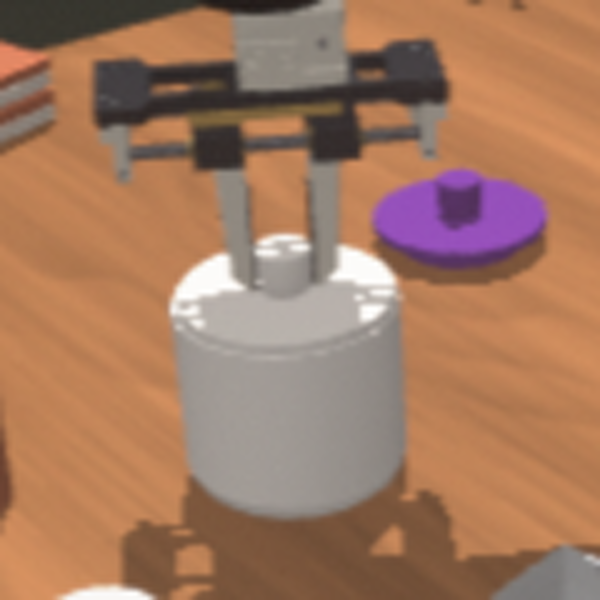

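>>> drive_tool --series "0 0 0.003 0 0 0; 0 0 0.006 0 0 0; 0 0 0.008 0 0 0; 0 0 0.008 0 0 0; 0 0 0.008 0 0 0"

```text
clock: 37.42
tool_pos: [0.5483, -0.2407, 0.1286]
tool_rot: [3.141, -0.0, 1.06]
contact_force: [0.3, 0.1, 1.6]
width: 0.348
```

```bash
python3 st.py
```

```text
clock 37.4167 tcp [ 0.5483 -0.2407  0.1286] z [ 0. -0. -1.] y [ 0.873 -0.489  0.   ] grasp [ 0.5483 -0.2407  0.1476]
F [0.3 0.1 1.6] M [-0.01  0.07  0.01] w 32.4 q [ 0.52  0.64 -0.23  1.68  0.19  0.84 -0.3 ]
```

>>> drive_tool --series "0 0 0 0 0 0; 0 0 0 0 0 0; 0 0 0 0 0 0; 0 0 0 0 0 0; 0 0 0 0 0 0; 0 0 0 0 0 0; 0 0 0 0 0 0; 0 0 0 0 0 0; 0 0 0 0 0 0; 0 0 0 0 0 0" --fingers -0.6

```text
clock: 38.25
tool_pos: [0.5479, -0.2406, 0.1287]
tool_rot: [-3.142, -0.0, 1.06]
contact_force: [-0.1, -0.6, 0.2]
width: 0.798
```

>>> drive_tool --series "0 0 0.01 0 0 0; 0 0 0.03 0 0 0; 0 0 0.055 0 0 0; 0 0 0.08 0 0 0; 0 0 0.11 0 0 0; -0.02 -0.03 0.13 0 0 0; -0.045 -0.06 0.14 0 0 0; -0.06 -0.1 0.14 0 0 0; -0.07 -0.14 0.14 0 0 0; -0.07 -0.16 0.14 0 0 0"

```text
clock: 39.08
tool_pos: [0.4734, -0.4076, 0.2701]
tool_rot: [3.14, 0.006, 1.052]
contact_force: [-0.7, -1.2, -0.2]
width: 0.801
```

```bash
python3 - <<'E'
from h import *
for k in range(6):cam("top")
s=cam("scene");t=cam("top"); w=cam("wrist"); crop(s,120,100,290,260,4,"s19"); crop(t,110,80,400,290,2.7,"t19"); cv2.imwrite("pics/w19.png",w["im"])
m=(cv2.cvtColor(t["im"],cv2.COLOR_BGR2HSV)[...,1]<45)&(t["im"].min(2)>150)
E
python3 st.py
```

```text
clock 39.5333 tcp [ 0.4789 -0.3988  0.269 ] z [ 0.001  0.001 -1.   ] y [ 0.874 -0.486  0.   ] grasp [ 0.4789 -0.3988  0.288 ]
F [ 0.8 -0.2 -0.7] M [-0.03 -0.01 -0.01] w 74.3 q [ 0.8   0.54 -0.24  1.43  0.13  1.19  0.04]
```

View pics/s19.png

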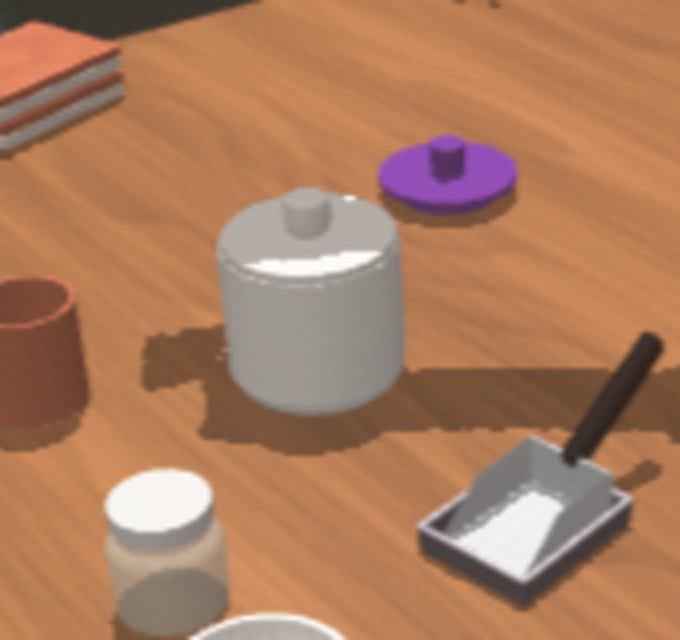

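View pics/t19.png

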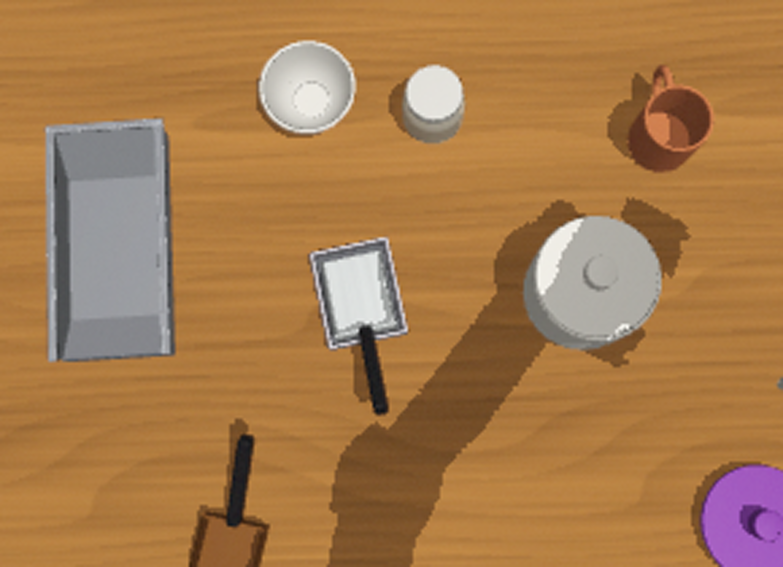

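View pics/w19.png

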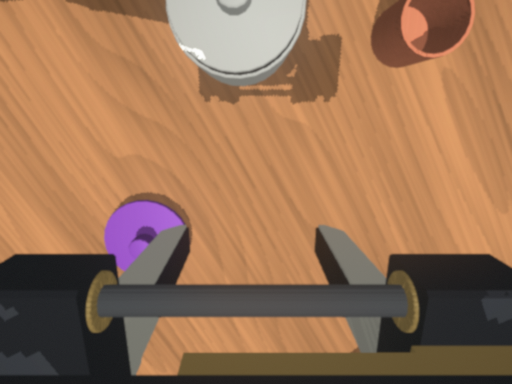

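```bash
python3 - <<'E'
from h import *
s=cam("scene");t=cam("top")
print("knob top",tri(t,np.array([600.5,271])/2.7+[110,80],s,np.array([307,200])/4+[120,100]))
print("handle end",tri(t,np.array([381,408])/2.7+[110,80],s,np.array([653,342])/4+[120,100]))
print("predicted scene px knob home/unpressed",proj(s,[[.5478,-.241,.151],[.5478,-.241,.157]]),"obs",np.array([307,200])/4+[120,100])
S=toolT()
q=np.array([(312,256),(386,239),(407,328),(333,348)])/2.7+[110,80]
print("rest",onz(t,q,.02).mean(0))
h1=onz(t,np.array([[381,408]])/2.7+[110,80],.088)[0];h0=onz(t,np.array([[365,330]])/2.7+[110,80],.042)[0]
d=(h0-h1)[:2];d/=np.linalg.norm(d);print("scoop origin est",h1[:2]+.138*d,np.degrees(np.arctan2(d[1],d[0])))
E
```

```text
knob top (array([ 0.54827629, -0.24036753,  0.14736177]), np.float64(0.0005569324920972202))
handle end (array([ 0.419461  , -0.01584328,  0.08407509]), np.float64(0.001287107494171253))
predicted scene px knob home/unpressed [[196.57872715 148.70573037]
 [196.42697454 146.80780069]] obs [196.75 150.  ]
rest [0.55282764 0.00721048 0.02      ]
scoop origin est [0.55521361 0.01016874] 11.106388636802674
```

All checks agree: the lid is home and centred, and the scoop is flat in the rest, about 4 mm off its middle. Handing in.

```bash
python3 -c "
from workcell import r
print(r.sign_off()); print(r.read_state()['clock'])"
```

```text
the job is handed in; nothing more can be done
None
the job is handed in; nothing more can be done
```

The job is done and handed in at about 40 s on the robot's clock; no verdict was reported.

**What I did:** Seven balls were present. I moved them into the jar with the scoop in two passes (4, then 3) and laid the scoop back in its rest. I then set the lid on the jar and pressed it to a hard stop (6.2 mm of travel, 34.6 N), let go and backed the arm clear.

**Last checks:**
- **Balls:** the tray was empty and all 7 balls were seen in the jar before the lid went on.
- **Lid:** it is level, with its knob about 2 mm off the jar's centre. The black seal ring no longer shows under it. Two-view triangulation put the knob top at 147 mm against 151 mm nominal when fully home (157 mm if not pressed). That 4 mm is larger than the roughly 2 mm calibration, but it lies on the fully-home side.
- **Scoop:** it lies in the dish about 4 mm from the middle. Its handle end is at 84 mm, matching the start (82–83 mm).
- **Mug, glaze pot and bowl:** they look unmoved in the last overhead picture; I did not measure their positions again.

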